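# Shim the short foot of a rocking display riser

### The arm

A 6-joint arm with a two-finger parallel gripper is mounted at the origin on a cart in front of the work surface, level with it; the furniture and walls round the work are solid. World frame = base frame: x ahead of the robot, y to its left, z up, the work surface at z = 0. Lengths are in mm, angles in rad, forces in N, time in s.
With the tool pointing down it reaches from about 300 to 850 mm from the base axis. Payload 5.4 kg.
Tool frame: the origin (TCP) lies midway between the tips of the shut fingers; the grasp point (between the pads) lies 19 mm behind it; z points along the fingers, y is the line along which they close (so a half turn about z gives the same grasp; the last joint's range is limited). The gripper opens to 85 mm and grips with 20 to 120 N. Pads are 22 mm wide; open, the fingers measure 114 mm over their backs; the gripper's body (76 mm by 85 mm) begins 54 mm behind the grasp point. The pads swing forward as they close: fully open they stand 13 mm farther back than shut.
Start: joints at [-1.503, 0.158, 1.597, -0, 1.386, -0.21], TCP at [157.665, -552.945, 231.299] pointing down, gripper open.
Joint ranges: [-2.91, 2.91], [-0.94, 2.29], [0.18, 2.7], [-1.29, 4.43], [0.17, 2.64], [-3, 3]. Speed limits (rad/s): [2.57, 2.57, 3.14, 3.14, 3.14, 3.14].

### API

Orientations are given as [roll, pitch, yaw] about the fixed x, y, z axes, in that order (R = Rz(yaw) Ry(pitch) Rx(roll)).
In Python, from bench import ctrl gives the robot as it stands.
- The arm moves only by the tool arm_command, never from a script. Its argument "plan" is a list of rows, each an object with "slide": the shift along the world's x, y, z in m, a list of three; "twist": the turn, a rotation vector about the world's x, y, z in degrees, a list of three; "grip": the closure in counts, from 0 (fully open) to 255 (shut). A call has 1 to 20 rows; each row is the pose to reach, as a shift and turn from the pose commanded when the call began; what a row does not reach only later rows make up. A row lasts 1/8 s, in which the tool goes at most 62.5 mm and 10.7 degrees, less where a joint would pass 70% of its speed; a pose out of reach is approached as far as the arm can. A call with a gripper value outside its range is refused whole. The fingers move at their own pace and stop on an object; "grip_force" is the grip in N (left out, the last holds). Time passes only in rows, so rows that repeat a pose let the fingers close. It gives the time, the measured TCP pose, the force, the opening and the grip force at its end, in the units of the state.
- ctrl.state(): the state, without advancing time (a new reading comes with each control period).
- ctrl.camera(name): name is "scene" or "top" or "wrist"; returns the picture (384x512x3 uint8, blue, green, red); there is no depth.
- ctrl.calibration(name): a dict with "intrinsics" (3x3 intrinsics, pixels), "world_from_camera" (4x4, takes a point from camera to world coordinates). Camera axes: x right, y down, z forward; pixel columns grow to the right and rows downward; lengths in mm; the calibration is good to about 2 mm. A picture is of the moment at which its call begins: read the wrist's pose just before it. calibration takes no time and is no camera call; for the wrist camera it gives the pose at the moment of the call.
- ctrl.hand_in(): hands the job in; it is judged then, once.
The state is a dict: "time": time; "joint_positions": joint angles; "joint_vel": joint speeds; "effort": joint torques, N m; "tcp_pos": TCP position; "tool_rot": TCP orientation; "ft_force": force on the tool from outside, world axes, zero at the start; "ft_torque": the same for the moment, N m; "gripper_width": opening from 0.0 (shut) to 1.0 (fully open); "grasp_force": force on a finger pad.
Only numpy, scipy, OpenCV 4.12 (cv2) and the standard library are available. Lean on these libraries where they do the work, as an engineer would, in place of code of your own. Each camera call takes 0.05 s, during which the arm holds its last target. There are 200 camera calls.

### The job

The white display riser with the gold balloon weight on it rocks, because its near left foot is too short. Slide the plastic shims thin end first under that foot, one by one and each flat on top of the last, pushing each one until the foot stands on its thick part, or until you feel the riser come firmly to a stop at level; use at least two, the third only if the riser still sags. Finish with the riser level and resting on the shims; do not force a shim once it is tight, do not lift or push the riser by hand, and leave the other goods alone.

Things in the scene. Friction and masses are not known exactly. Their poses are not given: they have to be found in the camera images.
- foot_tip (a point): lowest point of the short foot, a slightly domed steel disc of 16 mm radius, its rim 3 mm higher, at the riser's near left corner. It hangs 1.5 to 7 mm above the desk while the riser sags (differs each time) and rises 6 mm until the riser is level. Axes as for riser_corner; slide shims under it along its +x. The deck's near edge is 17 mm in front (-x) of it.
- riser_corner (a point): point on the top face of the deck straight above the short foot: 40 mm above the desk when level, 34 mm when fully sagged, as at the start. x points from the near edge to the far edge, y to the left along the near edge, z is the deck's normal; its angle to the vertical is the sag (0.065 rad at the start).
- riser: white deck 170 x 160 x 14 mm, origin 22 mm above the desk. Rocks on rubber mounts under its near right and far left corners (foot to that line: 92 mm); stops hard when level. About 1.5 N bear on the short foot: a shim slides in at 1 to 6 N (its thin end may catch up to 10 N on entering); once level the push climbs steeply: stop near 12 N. Goods up to 72 mm tall are fixed on it, 30 mm or more from the near edge.
- blue_mid (a point): Blue hard plastic shim, a strip 110 x 30 mm, 30 g: 4.5 mm thick for 70 mm from its blunt tail (black grip lines), then tapering over 40 mm to a 1.5 mm thin end. This point is its middle, 55 mm from either end, 2.25 mm above its underside; x points to the thin end, z up. It starts flat on the desk. Grasp it across its width near the tail, about 30 mm from this point.
- green_mid (a point): Green hard plastic shim, a strip 110 x 30 mm, 30 g: 4.5 mm thick for 70 mm from its blunt tail (black grip lines), then tapering over 40 mm to a 1.5 mm thin end. This point is its middle, 55 mm from either end, 2.25 mm above its underside; x points to the thin end, z up. It starts flat on the desk. Grasp it across its width near the tail, about 30 mm from this point.
- white_mid (a point): White hard plastic shim, a strip 110 x 30 mm, 30 g: 4.5 mm thick for 70 mm from its blunt tail (black grip lines), then tapering over 40 mm to a 1.5 mm thin end. This point is its middle, 55 mm from either end, 2.25 mm above its underside; x points to the thin end, z up. It starts flat on the desk. Grasp it across its width near the tail, about 30 mm from this point.
- glitter_tin: flat glitter tin, purple lid, 62 dia x 22; bystander, origin at its underside
- jar_blue: blue confetti jar with brown lid, 63 dia x 92; bystander, origin at its underside
Not all that is in view belongs to the job. There is more than one size of the part that bears blue_mid; the job needs the larger.

How it is judged (in metres and radians):
On the way, in this order (a step that is already met when the one before it is completed fails the run):
1. a first shim lies under the short foot, the foot over its thick part (((x of foot_tip in the frame of blue_mid between -0.045 and 0.016 m and y of foot_tip in the frame of blue_mid between -0.013 and 0.013 m and z of foot_tip in the frame of blue_mid above 0 m and angle between blue_mid's own z axis and vertical below 0.15 rad) or (x of foot_tip in the frame of green_mid between -0.045 and 0.016 m and y of foot_tip in the frame of green_mid between -0.013 and 0.013 m and z of foot_tip in the frame of green_mid above 0 m and angle between green_mid's own z axis and vertical below 0.15 rad) or (x of foot_tip in the frame of white_mid between -0.045 and 0.016 m and y of foot_tip in the frame of white_mid between -0.013 and 0.013 m and z of foot_tip in the frame of white_mid above 0 m and angle between white_mid's own z axis and vertical below 0.15 rad))), for 0.2 s.
2. a second shim is under the foot as well, on the first (((x of foot_tip in the frame of blue_mid between -0.045 and 0.052 m and y of foot_tip in the frame of blue_mid between -0.013 and 0.013 m and z of foot_tip in the frame of blue_mid above 0 m and angle between each of blue_mid, green_mid's own z axis and vertical below 0.15 rad and x of foot_tip in the frame of green_mid between -0.045 and 0.052 m and y of foot_tip in the frame of green_mid between -0.013 and 0.013 m and z of foot_tip in the frame of green_mid above 0 m) or (x of foot_tip in the frame of blue_mid between -0.045 and 0.052 m and y of foot_tip in the frame of blue_mid between -0.013 and 0.013 m and z of foot_tip in the frame of blue_mid above 0 m and angle between each of blue_mid, white_mid's own z axis and vertical below 0.15 rad and x of foot_tip in the frame of white_mid between -0.045 and 0.052 m and y of foot_tip in the frame of white_mid between -0.013 and 0.013 m and z of foot_tip in the frame of white_mid above 0 m) or (x of foot_tip in the frame of green_mid between -0.045 and 0.052 m and y of foot_tip in the frame of green_mid between -0.013 and 0.013 m and z of foot_tip in the frame of green_mid above 0 m and angle between each of green_mid, white_mid's own z axis and vertical below 0.15 rad and x of foot_tip in the frame of white_mid between -0.045 and 0.052 m and y of foot_tip in the frame of white_mid between -0.013 and 0.013 m and z of foot_tip in the frame of white_mid above 0 m))), for 0.1 s.
At the end, for the whole second after the job is handed in: The riser is within 0.019 rad (1.8 mm at the foot) of level, its short foot bearing (over 0.4 N) on a stack of at least two shims that lie flat under it, one on the other, the foot within 13 mm of their centre lines and at least 3 mm in from their thin ends; the shims lie still (angle between riser_corner's own z axis and vertical below 0.019 rad and ((x of foot_tip in the frame of blue_mid between -0.045 and 0.052 m and y of foot_tip in the frame of blue_mid between -0.013 and 0.013 m and z of foot_tip in the frame of blue_mid above 0 m and angle between each of blue_mid, green_mid's own z axis and vertical below 0.15 rad and x of foot_tip in the frame of green_mid between -0.045 and 0.052 m and y of foot_tip in the frame of green_mid between -0.013 and 0.013 m and z of foot_tip in the frame of green_mid above 0 m) or (x of foot_tip in the frame of blue_mid between -0.045 and 0.052 m and y of foot_tip in the frame of blue_mid between -0.013 and 0.013 m and z of foot_tip in the frame of blue_mid above 0 m and angle between each of blue_mid, white_mid's own z axis and vertical below 0.15 rad and x of foot_tip in the frame of white_mid between -0.045 and 0.052 m and y of foot_tip in the frame of white_mid between -0.013 and 0.013 m and z of foot_tip in the frame of white_mid above 0 m) or (x of foot_tip in the frame of green_mid between -0.045 and 0.052 m and y of foot_tip in the frame of green_mid between -0.013 and 0.013 m and z of foot_tip in the frame of green_mid above 0 m and angle between each of green_mid, white_mid's own z axis and vertical below 0.15 rad and x of foot_tip in the frame of white_mid between -0.045 and 0.052 m and y of foot_tip in the frame of white_mid between -0.013 and 0.013 m and z of foot_tip in the frame of white_mid above 0 m)) and contact force between any of shim_blue, shim_green, shim_white and riser above 0.4 N and linear speed of each of shim_blue, shim_green, shim_white below 0.02 m/s); the robot touches nothing.
It fails at once if a shim is forced: over 22 N between a shim and the riser or its foot (contact force between any of shim_blue, shim_green, shim_white and riser above 22 N).
It fails at once if the robot lifts or pushes the riser itself: over 12 N (contact force between the arm and riser above 12 N).
It fails at once if the robot's fingers push the riser: over 12 N (contact force between the fingers and riser above 12 N).
It fails at once if the tin or the jar is moved more than 30 mm (distance of any of glitter_tin, jar_blue from where it was at the start of the episode above 0.03 m).
It also fails if it takes over 67 s, if anything falls off the work surface, if the arm or the gripper's body presses on something with over 40 N, if the wrist force passes 120 N, or if a joint passes its speed limit or range.

## Working session

There is one attempt and no reset: what is moved stays moved. The work goes in short steps, Python scripts to look and compute and a tool call to move; the robot and the scene stay as the last step left them, time stands still between calls to the robot, and variables do not carry over. Pictures are saved under pics/ and viewed, at most 10 in all, crops included, and the job is handed in when it is done.

Besides the shell and the picture viewer there is one more tool, called after "Emit:" as name([rows], argument=value, ...), one row to a line, values as JSON. arm_command: Moves the arm, as the interface text tells. Its arguments: {"type":"object","properties":{"plan":{"type":"array"},"grip_force":{"type":"number"}},"required":["plan"]}

```bash
ls; mkdir -p pics
python3 - <<'E'
from bench import ctrl
import cv2,numpy as np
for n in("top","scene"):
    im=ctrl.camera(n); cv2.imwrite(f"pics/{n}0.png",cv2.resize(im,(800,600),interpolation=cv2.INTER_CUBIC)); cv2.imwrite(f"raw_{n}0.png",im)
    c=ctrl.calibration(n); np.set_printoptions(suppress=True,precision=4); print(c["intrinsics"],c["world_from_camera"])
s=ctrl.state(); print({k:s[k] for k in("time","tcp_pos","tool_rot","gripper_width")})
E
```

```text
pics
[[379.6218   0.     255.2396]
 [  0.     379.6218 195.3977]
 [  0.       0.       1.    ]] [[ -0.004   -0.9959   0.09   453.4428]
 [ -1.       0.0035  -0.0051 329.0742]
 [  0.0047  -0.0901  -0.9959 907.4621]
 [  0.       0.       0.       1.    ]]
[[445.4484   0.     246.2628]
 [  0.     445.4484 196.1437]
 [  0.       0.       1.    ]] [[ -0.3477  -0.6888   0.6361 -59.1376]
 [ -0.9376   0.2496  -0.2422 599.2105]
 [  0.008   -0.6806  -0.7326 761.8736]
 [  0.       0.       0.       1.    ]]
{'time': 0.1, 'tcp_pos': array([ 157.6344, -552.4161,  230.3953]), 'tool_rot': array([-3.1399, -0.0004,  0.2778]), 'gripper_width': 0.9980459054242998}
```

View pics/top0.png

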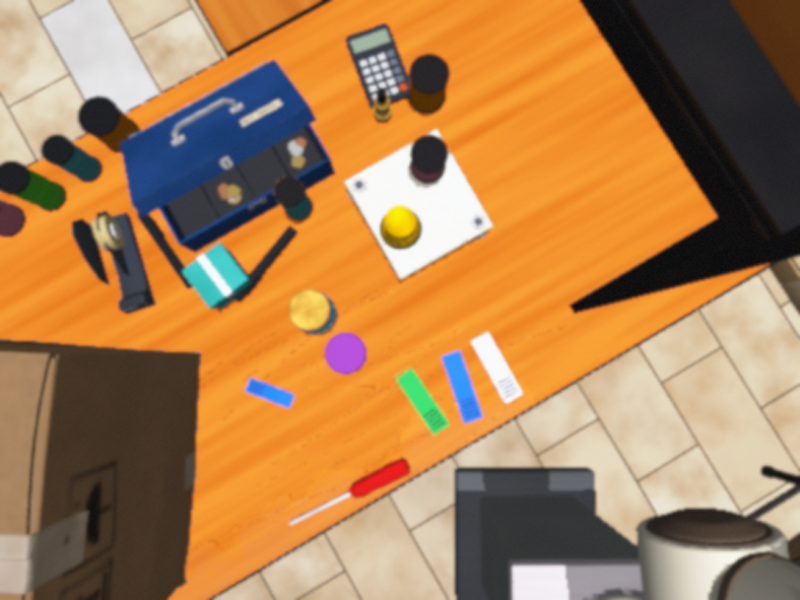

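View pics/scene0.png

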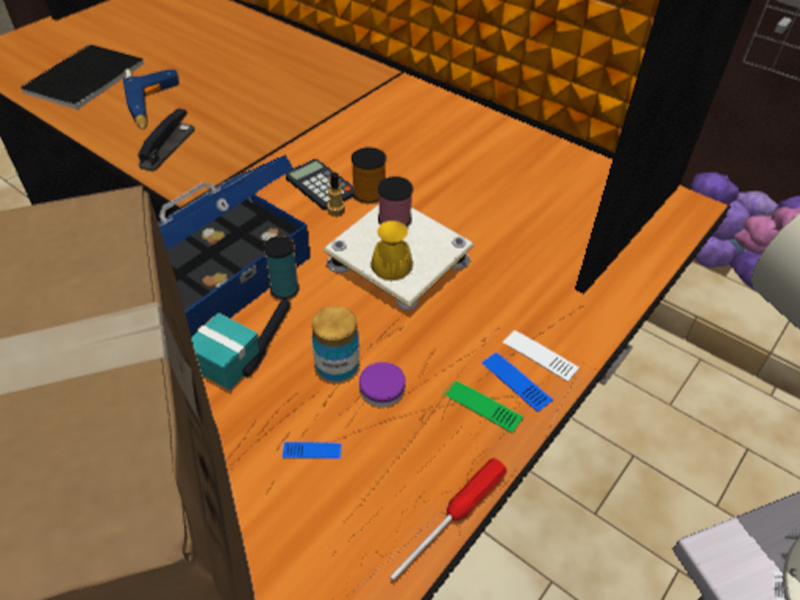

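The top view shows blue (462,387), green (422,401) and white (496,367), all with their tails toward the robot. The small blue decoy is at (270,393). The riser's short-foot corner is near (402,280), and both views agree on the layout.

```bash
cat > h.py <<'E'
import numpy as np,cv2
from bench import ctrl
np.set_printoptions(suppress=True,precision=2)
def ray(c,uv,z):
    K=np.array(c["intrinsics"]);T=np.array(c["world_from_camera"])
    uv=np.atleast_2d(uv).astype(float)
    d=np.c_[uv,np.ones(len(uv))]@np.linalg.inv(K).T@T[:3,:3].T
    return T[:3,3]+d*((np.broadcast_to(z,len(uv))-T[2,3])/d[:,2])[:,None]
def masks(im):
    H=cv2.cvtColor(im,cv2.COLOR_BGR2HSV)
    return dict(blue=cv2.inRange(H,(103,150,150),(120,255,255)),green=cv2.inRange(H,(50,130,90),(80,255,255)),white=cv2.inRange(H,(0,0,170),(179,60,255)),purple=cv2.inRange(H,(130,80,80),(150,255,255)))
def blobs(m,amin=60):
    m=cv2.morphologyEx(m,cv2.MORPH_CLOSE,np.ones((5,5)))
    return [c for c in cv2.findContours(m,cv2.RETR_EXTERNAL,cv2.CHAIN_APPROX_NONE)[0] if cv2.contourArea(c)>amin]
E
python3 - <<'E'
from h import *
for n in("top","scene"):
    im=cv2.imread(f"raw_{n}0.png");c=ctrl.calibration(n)
    for k,m in masks(im).items():
        for b in blobs(m):
            a=cv2.contourArea(b)
            if a>6000: continue
            p=ray(c,b[:,0,:],4.5)[:,:2]
            if not(250<p[:,0].mean()<800 and -150<p[:,1].mean()<550):continue
            if a>2500 and k=="white":
                P=cv2.approxPolyDP(b,8,True)[:,0];print(n,"riser px",P.tolist());print(ray(c,P,40)[:,:2]);continue
            r=cv2.minAreaRect(p.astype(np.float32));bx=cv2.boxPoints(r)
            e=max((bx[1]-bx[0],bx[2]-bx[1]),key=np.linalg.norm);yaw=np.degrees(np.arctan2(e[1],e[0]))
            print(n,k,a,"c",np.array(r[0]),"size",np.array(r[1]),"yaw",yaw)
E
```

```text
top blue 171.5 c [404.33 520.33] size [66.31 17.15] yaw 69.00376
top blue 391.5 c [412.19 230.4 ] size [100.51  24.45] yaw 18.426823
top green 403.0 c [390.72 290.19] size [98.92 26.84] yaw 34.35454
top white 562.0 c [440.93 177.43] size [108.12  31.69] yaw 28.402254
top riser px [[263, 92], [221, 116], [255, 177], [314, 144], [287, 98], [279, 117], [262, 112]]
[[776.05 305.43]
 [718.51 403.96]
 [574.44 325.04]
 [651.35 187.58]
 [761.41 249.11]
 [715.77 268.35]
 [727.85 308.05]]
top purple 452.5 c [462.64 405.93] size [56.76 56.91] yaw -89.92522
scene blue 300.5 c [402.19 519.64] size [70.16 20.1 ] yaw 69.92823
scene blue 484.5 c [410.32 229.28] size [102.96  28.93] yaw 18.481184
scene green 529.5 c [388.92 288.97] size [100.62  29.96] yaw 34.655132
scene white 81.0 c [295.42 236.78] size [15.91 30.24] yaw -60.861523
scene white 70.0 c [258.92 -96.36] size [30.39 16.85] yaw 36.992485
scene white 119.5 c [270.83 -61.73] size [42.66 24.47] yaw 31.683596
scene white 478.5 c [439.25 176.43] size [105.42  31.34] yaw 28.976353
scene white 2065.0 c [717.55 283.09] size [181.19 182.2 ] yaw -58.21077
scene purple 515.0 c [471.56 400.62] size [60.41 61.54] yaw -33.668995
```

Emit:
arm_command([
  {"slide":[0.06,0.02,0.03],"twist":[0,0,0],"grip":0},
  {"slide":[0.12,0.05,0.05],"twist":[0,0,0],"grip":0},
  {"slide":[0.17,0.09,0.05],"twist":[0,0,0],"grip":0},
  {"slide":[0.19,0.15,0.05],"twist":[0,0,0],"grip":0},
  {"slide":[0.2,0.21,0.05],"twist":[0,0,0],"grip":0},
  {"slide":[0.2,0.27,0.05],"twist":[0,0,0],"grip":0},
  {"slide":[0.2,0.33,0.05],"twist":[0,0,0],"grip":0},
  {"slide":[0.2,0.39,0.05],"twist":[0,0,0],"grip":0},
  {"slide":[0.2,0.45,0.05],"twist":[0,0,0],"grip":0},
  {"slide":[0.2,0.51,0.05],"twist":[0,0,0],"grip":0},
  {"slide":[0.2,0.57,0.05],"twist":[0,0,0],"grip":60},
  {"slide":[0.21,0.63,0.03],"twist":[0,0,0],"grip":110},
  {"slide":[0.22,0.69,0.01],"twist":[0,0,0],"grip":110},
  {"slide":[0.224,0.75,0],"twist":[0,0,2.5],"grip":110},
  {"slide":[0.224,0.773,0],"twist":[0,0,2.5],"grip":110},
  {"slide":[0.224,0.773,0],"twist":[0,0,2.5],"grip":110},
  {"slide":[0.224,0.773,0],"twist":[0,0,2.5],"grip":110},
  {"slide":[0.224,0.773,0],"twist":[0,0,2.5],"grip":110},
])

```text
time: 2.35
tcp_pos: [381.9, 219.1, 231.4]
tool_rot: [3.141, -0.0, 0.32]
ft_force: [-0.9, 0.3, 0.9]
gripper_width: 0.569
grasp_force: 0.0
```

Run:
```python
from h import *
s=ctrl.state();c=ctrl.calibration("wrist");im=ctrl.camera("wrist")
cv2.imwrite("raw_w1.png",im);cv2.imwrite("pics/w1.png",im)
print(s["time"],s["tcp_pos"],s["tool_rot"],s["joint_positions"],s["gripper_width"],s["ft_force"]);print(c["world_from_camera"])
for k,m in masks(im).items():
    for b in blobs(m,400):
        p=ray(c,b[:,0,:],4.5)[:,:2];r=cv2.minAreaRect(p.astype(np.float32));bx=cv2.boxPoints(r)
        e=max((bx[1]-bx[0],bx[2]-bx[1]),key=np.linalg.norm)
        print(k,"c",np.array(r[0]),np.array(r[1]),"yaw",np.degrees(np.arctan2(e[1],e[0])))
```

```text
2.35 [381.9  219.06 231.43] [ 3.14 -0.    0.32] [ 0.25 -0.21  1.95 -0.    1.39  1.5 ] 0.5689467759165326 [-0.94  0.31  0.89]
[[  0.31  -0.91  -0.26 448.22]
 [ -0.95  -0.3   -0.09 239.76]
 [  0.     0.27  -0.96 374.1 ]
 [  0.     0.     0.     1.  ]]
white c [137.56 -78.53] [91.85 34.11] yaw 63.785065
white c [ 25.58 303.16] [ 39.74 122.87] yaw -19.275774
white c [ 304.38 -139.25] [149.1   40.01] yaw 86.53314
white c [168.08 354.67] [189.64 367.41] yaw -67.82551
white c [333.74 -12.65] [219.25 300.56] yaw -60.4905
white c [441.32 176.21] [107.44  31.75] yaw 28.33444
purple c [464.67 410.41] [61.13 61.47] yaw -80.39897
```

View pics/w1.png

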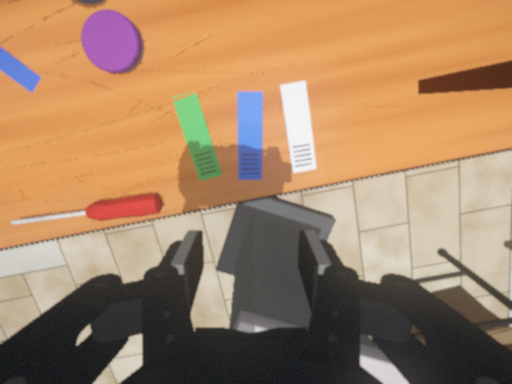

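The wrist view shows blue from (250,91) to (250,180), with green on its left and white on its right. The gripper shadow covers the tails, so I'll loosen the masks.

```bash
cat >> h.py <<'E'
def masks2(im):
    H=cv2.cvtColor(im,cv2.COLOR_BGR2HSV)
    return dict(blue=cv2.inRange(H,(100,120,50),(125,255,255)),green=cv2.inRange(H,(45,90,40),(85,255,255)),white=cv2.inRange(H,(0,0,150),(179,60,255)))
def shims(im,c,z=4.5,amin=800):
    for k,m in masks2(im).items():
        for b in blobs(m,amin):
            p=ray(c,b[:,0,:],z)[:,:2];r=cv2.minAreaRect(p.astype(np.float32));bx=cv2.boxPoints(r)
            e=max((bx[1]-bx[0],bx[2]-bx[1]),key=np.linalg.norm)
            if 85<np.linalg.norm(e)<125: print(k,"c",np.array(r[0]),np.array(r[1]),"yaw",np.degrees(np.arctan2(e[1],e[0])))
E
python3 - <<'E'
from h import *
c=ctrl.calibration("wrist");shims(cv2.imread("raw_w1.png"),c)
# riser edges, two views: near edge & left edge lines of the deck top
for n in("top","scene"):
    im=cv2.imread(f"raw_{n}0.png");c=ctrl.calibration(n);
    b=max((b for b in blobs(masks(im)["white"]) if abs(ray(c,b[:,0],40)[:,0].mean()-690)<60 and abs(ray(c,b[:,0],40)[:,1].mean()-300)<60),key=cv2.contourArea)
    if n=="scene": b=max(blobs(cv2.inRange(cv2.cvtColor(im,cv2.COLOR_BGR2HSV),(0,0,195),(179,60,255))),key=lambda q:cv2.contourArea(q)*(cv2.pointPolygonTest(q,(270,175),False)>=0))
    P=cv2.approxPolyDP(b,5,True)[:,0];print(n,P.tolist());print(ray(c,P,34)[:,:2])
cv2.imwrite("pics/crop.png",cv2.resize(cv2.imread("raw_scene0.png")[120:220,200:310],None,fx=6,fy=6,interpolation=cv2.INTER_CUBIC))
E
```

```text
blue c [411.49 228.95] [100.3   25.78] yaw 18.780785
green c [391.27 288.88] [100.44  28.74] yaw 33.7682
white c [ 25.6  303.03] [ 41.48 124.66] yaw -18.919622
white c [441.36 176.28] [107.45  31.76] yaw 28.331482
top [[263, 92], [221, 116], [255, 177], [314, 144], [287, 98], [279, 117], [262, 112]]
[[778.28 305.27]
 [720.34 404.47]
 [575.28 325.01]
 [652.72 186.61]
 [763.54 248.56]
 [717.59 267.93]
 [729.75 307.9 ]]
scene [[209, 158], [262, 192], [301, 155], [290, 158], [295, 151], [263, 134], [264, 173], [246, 180], [236, 171], [243, 153], [240, 132]]
[[721.82 399.59]
 [572.77 320.87]
 [656.   185.13]
 [655.19 214.91]
 [674.42 192.79]
 [762.2  242.64]
 [628.19 293.74]
 [620.8  341.49]
 [656.86 353.23]
 [710.95 315.94]
 [789.75 295.39]]
```

View pics/crop.png

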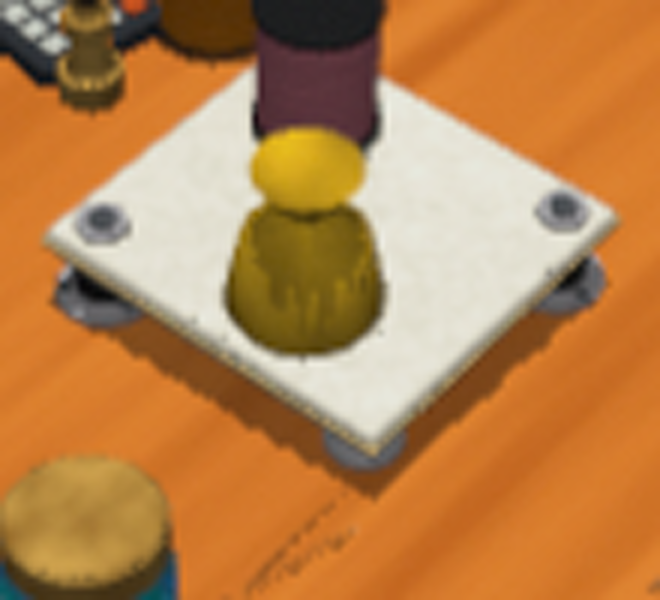

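Emit:
arm_command([
  {"slide":[-0.005,-0.0015,-0.06],"twist":[0,0,0],"grip":135},
  {"slide":[-0.005,-0.0015,-0.12],"twist":[0,0,0],"grip":135},
  {"slide":[-0.005,-0.0015,-0.18],"twist":[0,0,0],"grip":135},
  {"slide":[-0.005,-0.0015,-0.21],"twist":[0,0,0],"grip":135},
  {"slide":[-0.005,-0.0015,-0.222],"twist":[0,0,0],"grip":135},
  {"slide":[-0.005,-0.0015,-0.227],"twist":[0,0,0],"grip":135},
  {"slide":[-0.005,-0.0015,-0.2295],"twist":[0,0,0],"grip":135},
  {"slide":[-0.005,-0.0015,-0.2295],"twist":[0,0,0],"grip":135},
])

```text
time: 3.4
tcp_pos: [377.6, 218.8, 2.8]
tool_rot: [3.141, -0.002, 0.321]
ft_force: [0.0, -0.1, 0.7]
gripper_width: 0.47
grasp_force: 0.0
```

Emit:
arm_command([
  {"slide":[0,0,-0.0005],"twist":[0,0,0],"grip":200},
  {"slide":[0,0,-0.0005],"twist":[0,0,0],"grip":200},
  {"slide":[0,0,-0.0005],"twist":[0,0,0],"grip":200},
  {"slide":[0,0,-0.0005],"twist":[0,0,0],"grip":200},
], grip_force=50)

```text
time: 3.9
tcp_pos: [377.6, 218.8, 2.7]
tool_rot: [3.141, -0.002, 0.322]
ft_force: [-2.7, -1.5, 8.9]
gripper_width: 0.313
grasp_force: 48.6
```

Emit:
arm_command([
  {"slide":[0,0,0.015],"twist":[0,0,0],"grip":200},
  {"slide":[0.005,0,0.04],"twist":[0,0,0],"grip":200},
  {"slide":[0.04,0.015,0.05],"twist":[0,0,5],"grip":200},
  {"slide":[0.08,0.03,0.05],"twist":[0,0,10.5],"grip":200},
  {"slide":[0.1155,0.0395,0.05],"twist":[0,0,10.5],"grip":200},
  {"slide":[0.1155,0.0395,0.05],"twist":[0,0,10.5],"grip":200},
  {"slide":[0.1155,0.0395,0.05],"twist":[0,0,10.5],"grip":200},
])

```text
time: 4.78
tcp_pos: [491.4, 257.9, 51.5]
tool_rot: [-3.141, 0.001, 0.505]
ft_force: [0.3, -0.2, 0.4]
gripper_width: 0.307
grasp_force: 49.2
```

Run:
```python
from h import *
s=ctrl.state();c=ctrl.calibration("wrist");im=ctrl.camera("wrist")
cv2.imwrite("raw_w2.png",im);cv2.imwrite("pics/w2.png",im)
print(s["time"],s["tcp_pos"],s["tool_rot"],s["ft_force"],s["gripper_width"]);shims(im,c,s["tcp_pos"][2]+2)
```

```text
4.775 [491.38 257.93  51.48] [-3.14  0.    0.5 ] [ 0.29 -0.15  0.38] 0.30735578163632027
blue c [525.61 275.21] [107.7   29.13] yaw 28.842873
```

View pics/w2.png

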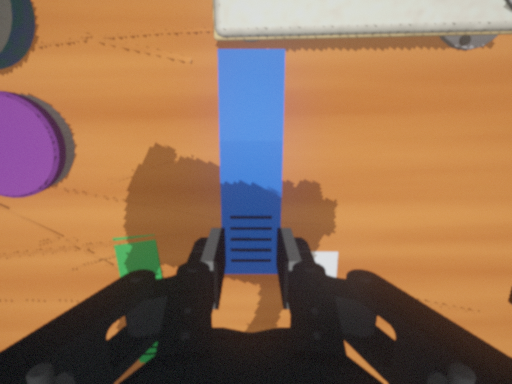

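The grip is good: the blue shim is straight between the pads. The deck's near-left corner shows at about (216,30) in the wrist view, so I'll use it to refine the corner.

Run:
```python
from h import *
c=ctrl.calibration("wrist");im=cv2.imread("raw_w2.png")
print(im[20:46:2,300].tolist()); print(im[15,208:224].tolist())
for v in(28,30,34,38): print(v,ray(c,[[216,v]],32.4),ray(c,[[216,v],[500,v-3]],32.4)[1])
x=np.array([.875,.485]);y=np.array([-.485,.875])
for p in ray(c,[[216,31],[460,30]],32.4): d=p[:2]-[574.5,323.5];print(d@x,d@y)
```

```text
[[212, 222, 219], [211, 221, 220], [209, 219, 218], [194, 205, 207], [180, 192, 194], [178, 189, 191], [161, 171, 175], [124, 135, 140], [127, 156, 172], [107, 137, 160], [83, 109, 148], [79, 105, 149], [79, 106, 150]]
[[87, 141, 203], [86, 141, 202], [86, 140, 202], [91, 143, 201], [105, 153, 200], [126, 163, 192], [144, 167, 181], [162, 175, 181], [178, 189, 194], [188, 199, 203], [196, 206, 210], [203, 214, 215], [208, 218, 218], [211, 220, 219], [211, 220, 219], [209, 219, 218]]
28 [[575.7 322.4  32.4]] [643.29 202.67  32.4 ]
30 [[574.92 322.    32.4 ]] [642.62 202.08  32.4 ]
34 [[573.35 321.2   32.4 ]] [641.28 200.88  32.4 ]
38 [[571.77 320.39  32.4 ]] [639.93 199.68  32.4 ]
-0.8024057196584808 -1.5026525681654603
-0.5651216454625541 -120.13838272704592
```

Emit:
arm_command([
  {"slide":[0,0,-0.03],"twist":[0,0,0],"grip":200},
  {"slide":[0,0,-0.043],"twist":[0,0,0],"grip":200},
  {"slide":[0,0,-0.048],"twist":[0,0,0],"grip":200},
  {"slide":[0,0,-0.0485],"twist":[0,0,0],"grip":200},
  {"slide":[0.00875,0.00485,-0.0485],"twist":[0,0,0],"grip":200},
  {"slide":[0.0131,0.0073,-0.0485],"twist":[0,0,0],"grip":200},
  {"slide":[0.0175,0.0097,-0.0485],"twist":[0,0,0],"grip":200},
  {"slide":[0.0219,0.0121,-0.0485],"twist":[0,0,0],"grip":200},
])

```text
time: 5.82
tcp_pos: [514.4, 270.3, 2.8]
tool_rot: [3.142, 0.0, 0.505]
ft_force: [-1.4, 0.1, 1.2]
gripper_width: 0.309
grasp_force: 49.6
```

Emit:
arm_command([
  {"slide":[0.0026,0.0015,0],"twist":[0,0,0],"grip":200},
  {"slide":[0.0053,0.0029,0],"twist":[0,0,0],"grip":200},
  {"slide":[0.0079,0.0044,0],"twist":[0,0,0],"grip":200},
  {"slide":[0.0105,0.0058,0],"twist":[0,0,0],"grip":200},
])

```text
time: 6.32
tcp_pos: [524.7, 276.0, 2.8]
tool_rot: [-3.142, 0.0, 0.505]
ft_force: [-0.2, -0.3, 1.1]
gripper_width: 0.316
grasp_force: 49.9
```

No contact force, so I continue.

Emit:
arm_command([
  {"slide":[0.0026,0.0015,0],"twist":[0,0,0],"grip":200},
  {"slide":[0.0053,0.0029,0],"twist":[0,0,0],"grip":200},
  {"slide":[0.0079,0.0044,0],"twist":[0,0,0],"grip":200},
  {"slide":[0.0105,0.0058,0],"twist":[0,0,0],"grip":200},
  {"slide":[0.0131,0.0073,0],"twist":[0,0,0],"grip":200},
])

```text
time: 6.95
tcp_pos: [537.1, 282.9, 2.8]
tool_rot: [-3.142, 0.002, 0.505]
ft_force: [-4.8, -3.4, 7.1]
gripper_width: 0.306
grasp_force: 51.3
```

Emit:
arm_command([
  {"slide":[0.0022,0.0012,0.0003],"twist":[0,0,0],"grip":200},
  {"slide":[0.0044,0.0024,0.0005],"twist":[0,0,0],"grip":200},
  {"slide":[0.0066,0.0036,0.0005],"twist":[0,0,0],"grip":200},
  {"slide":[0.0066,0.0036,0.0005],"twist":[0,0,0],"grip":200},
])

```text
time: 7.45
tcp_pos: [544.4, 287.0, 2.9]
tool_rot: [-3.141, -0.0, 0.505]
ft_force: [-0.6, -0.6, -1.0]
gripper_width: 0.31
grasp_force: 49.2
```

Emit:
arm_command([
  {"slide":[0.0026,0.0015,0],"twist":[0,0,0],"grip":200},
  {"slide":[0.0053,0.0029,0],"twist":[0,0,0],"grip":200},
  {"slide":[0.0079,0.0044,0],"twist":[0,0,0],"grip":200},
  {"slide":[0.0105,0.0058,0],"twist":[0,0,0],"grip":200},
  {"slide":[0.0105,0.0058,0],"twist":[0,0,0],"grip":200},
])

```text
time: 8.07
tcp_pos: [555.3, 292.9, 3.4]
tool_rot: [3.142, -0.001, 0.505]
ft_force: [-0.4, 0.8, -1.4]
gripper_width: 0.307
grasp_force: 49.2
```

Emit:
arm_command([
  {"slide":[0.0022,0.0012,0],"twist":[0,0,0],"grip":200},
  {"slide":[0.0044,0.0024,0],"twist":[0,0,0],"grip":200},
  {"slide":[0.0066,0.0036,0],"twist":[0,0,0],"grip":200},
  {"slide":[0.0066,0.0036,0],"twist":[0,0,0],"grip":200},
  {"slide":[0.0066,0.0036,0],"twist":[0,0,0],"grip":200},
])

```text
time: 8.7
tcp_pos: [561.7, 296.4, 3.5]
tool_rot: [3.142, -0.001, 0.505]
ft_force: [-1.2, 0.6, -1.6]
gripper_width: 0.31
grasp_force: 49.2
```

Emit:
arm_command([
  {"slide":[0,0,0.0005],"twist":[0,0,0],"grip":120},
  {"slide":[0,0,0.0005],"twist":[0,0,0],"grip":120},
  {"slide":[0,0,0.004],"twist":[0,0,0],"grip":120},
  {"slide":[-0.005,-0.002,0.03],"twist":[0,0,0],"grip":120},
  {"slide":[-0.03,-0.02,0.08],"twist":[0,0,0],"grip":120},
  {"slide":[-0.08,-0.05,0.11],"twist":[0,0,0],"grip":120},
  {"slide":[-0.11,-0.09,0.12],"twist":[0,0,-0.6],"grip":120},
  {"slide":[-0.14,-0.12,0.12],"twist":[0,0,-0.6],"grip":120},
  {"slide":[-0.152,-0.137,0.12],"twist":[0,0,-0.6],"grip":120},
  {"slide":[-0.152,-0.137,0.12],"twist":[0,0,-0.6],"grip":120},
  {"slide":[-0.152,-0.137,0.12],"twist":[0,0,-0.6],"grip":120},
])

```text
time: 10.07
tcp_pos: [410.1, 159.7, 123.8]
tool_rot: [3.141, -0.001, 0.494]
ft_force: [-0.5, 0.6, -0.3]
gripper_width: 0.527
grasp_force: 0.0
```

Run:
```python
from h import *
s=ctrl.state();print(s["time"],s["tcp_pos"],s["tool_rot"],s["ft_force"])
c=ctrl.calibration("wrist");im=ctrl.camera("wrist");print("wrist");shims(im,c)
for n in("top","scene"):
    im=ctrl.camera(n);cv2.imwrite(f"raw_{n}1.png",im)
cv2.imwrite("pics/s1.png",cv2.resize(im[120:270,180:380],None,fx=4,fy=4,interpolation=cv2.INTER_CUBIC))
```

```text
10.075 [410.14 159.65 123.78] [ 3.14 -0.    0.49] [-0.48  0.62 -0.28]
wrist
green c [391.2  288.55] [100.89  29.66] yaw 33.883926
white c [441.47 176.18] [106.79  30.83] yaw 28.692694
```

View pics/s1.png

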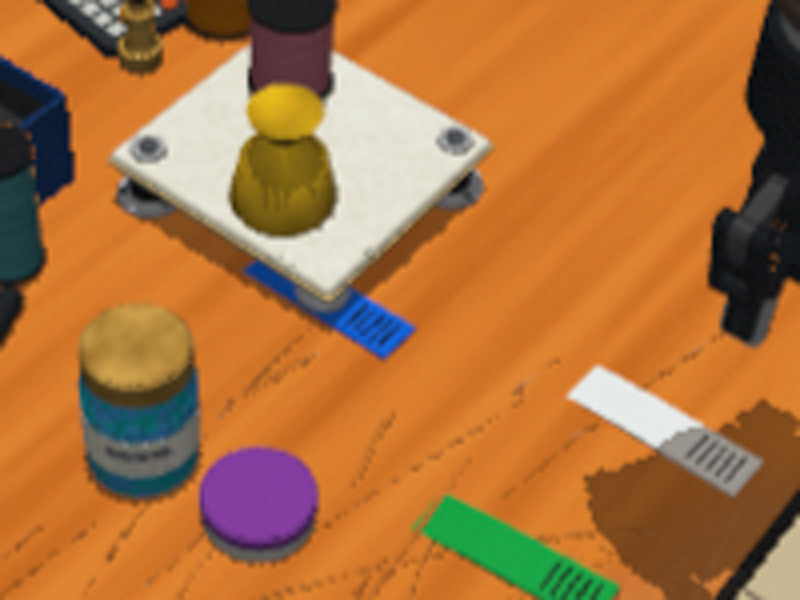

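Blue lies flat under the foot with its thin end out past it. Next I pick up white.

Emit:
arm_command([
  {"slide":[0,0,-0.06],"twist":[0,0,0.3],"grip":125},
  {"slide":[0,0,-0.1],"twist":[0,0,0.3],"grip":125},
  {"slide":[0,0,-0.115],"twist":[0,0,0.3],"grip":125},
  {"slide":[0,0,-0.1208],"twist":[0,0,0.3],"grip":125},
  {"slide":[0,0,-0.1208],"twist":[0,0,0.3],"grip":125},
  {"slide":[0,0,-0.1208],"twist":[0,0,0.3],"grip":200},
  {"slide":[0,0,-0.1208],"twist":[0,0,0.3],"grip":200},
  {"slide":[0,0,-0.1208],"twist":[0,0,0.3],"grip":200},
  {"slide":[0,0,-0.1208],"twist":[0,0,0.3],"grip":200},
])

```text
time: 11.35
tcp_pos: [411.5, 159.7, 4.7]
tool_rot: [3.14, -0.004, 0.499]
ft_force: [-1.9, 1.7, 7.5]
gripper_width: 0.219
grasp_force: 3.8
```

Emit:
arm_command([
  {"slide":[0,0,0.003],"twist":[0,0,0],"grip":125},
  {"slide":[0,0,0.01],"twist":[0,0,0],"grip":125},
  {"slide":[0,0,0.06],"twist":[0,0,0],"grip":125},
  {"slide":[0,0,0.1],"twist":[0,0,0],"grip":125},
  {"slide":[0,0,0.1],"twist":[0,0,0],"grip":125},
  {"slide":[0,0,0.1],"twist":[0,0,0],"grip":125},
])

```text
time: 12.1
tcp_pos: [408.9, 159.2, 102.1]
tool_rot: [-3.141, 0.001, 0.5]
ft_force: [0.1, -0.2, -0.3]
gripper_width: 0.511
grasp_force: 0.0
```

Run:
```python
from h import *
s=ctrl.state();print(s["time"],s["tcp_pos"],s["tool_rot"],s["ft_force"],s["gripper_width"])
c=ctrl.calibration("wrist");im=ctrl.camera("wrist");shims(im,c);cv2.imwrite("pics/w3.png",im)
```

```text
12.1 [408.86 159.21 102.12] [-3.14  0.    0.5 ] [ 0.11 -0.22 -0.27] 0.5110034722268918
green c [391.08 288.43] [100.86  29.81] yaw 33.837135
white c [441.49 176.07] [106.44  30.38] yaw 29.5587
```

View pics/w3.png

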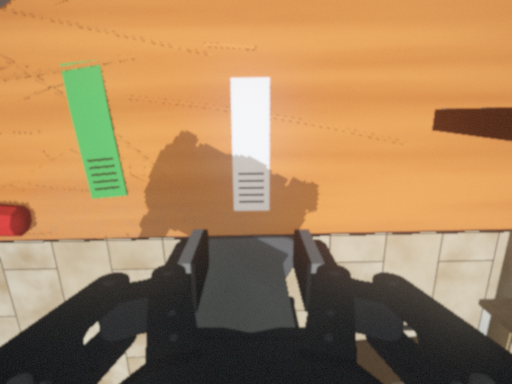

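White did not move; the fingers closed above it. I retry lower with a longer settle.

Emit:
arm_command([
  {"slide":[0,0,-0.06],"twist":[0,0,0.4],"grip":135},
  {"slide":[0,0,-0.09],"twist":[0,0,0.4],"grip":135},
  {"slide":[0,0,-0.098],"twist":[0,0,0.4],"grip":135},
  {"slide":[0,0,-0.1012],"twist":[0,0,0.4],"grip":135},
  {"slide":[0,0,-0.1012],"twist":[0,0,0.4],"grip":135},
  {"slide":[0,0,-0.1012],"twist":[0,0,0.4],"grip":135},
  {"slide":[0,0,-0.1012],"twist":[0,0,0.4],"grip":135},
])

```text
time: 13.02
tcp_pos: [410.0, 159.3, 2.0]
tool_rot: [3.141, -0.001, 0.506]
ft_force: [1.0, -0.7, -0.4]
gripper_width: 0.47
grasp_force: 0.0
```

Emit:
arm_command([
  {"slide":[0,0,0],"twist":[0,0,0],"grip":200},
  {"slide":[0,0,0],"twist":[0,0,0],"grip":200},
  {"slide":[0,0,0],"twist":[0,0,0],"grip":200},
  {"slide":[0,0,0],"twist":[0,0,0],"grip":200},
])

```text
time: 13.52
tcp_pos: [409.9, 159.3, 2.1]
tool_rot: [3.141, -0.001, 0.507]
ft_force: [-1.6, 0.1, 7.5]
gripper_width: 0.318
grasp_force: 48.8
```

Emit:
arm_command([
  {"slide":[0,0,0.015],"twist":[0,0,0],"grip":200},
  {"slide":[0.01,0.01,0.045],"twist":[0,0,0],"grip":200},
  {"slide":[0.05,0.05,0.05],"twist":[0,0,0],"grip":200},
  {"slide":[0.08,0.09,0.05],"twist":[0,0,0],"grip":200},
  {"slide":[0.083,0.0985,0.04],"twist":[0,0,0],"grip":200},
  {"slide":[0.083,0.0985,0.03],"twist":[0,0,0],"grip":200},
  {"slide":[0.083,0.0985,0.03],"twist":[0,0,0],"grip":200},
  {"slide":[0.083,0.0985,0.03],"twist":[0,0,0],"grip":200},
])

```text
time: 14.52
tcp_pos: [491.8, 256.9, 31.2]
tool_rot: [-3.141, 0.001, 0.506]
ft_force: [0.2, 0.4, 0.2]
gripper_width: 0.314
grasp_force: 49.3
```

Run:
```python
from h import *
s=ctrl.state();print(s["time"],s["tcp_pos"],s["tool_rot"],s["ft_force"],s["gripper_width"])
c=ctrl.calibration("wrist");im=ctrl.camera("wrist");shims(im,c,s["tcp_pos"][2]+2);cv2.imwrite("pics/w4.png",im)
```

```text
14.525 [491.75 256.93  31.2 ] [-3.14  0.    0.51] [0.2  0.44 0.22] 0.31378777472244046
white c [526.34 274.74] [112.53  30.55] yaw 29.573679
```

View pics/w4.png

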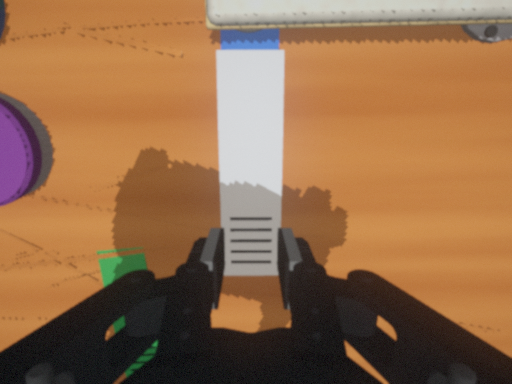

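White is aligned over blue. I lower it onto blue and slide it in.

Emit:
arm_command([
  {"slide":[0,0,-0.015],"twist":[0,0,0],"grip":200},
  {"slide":[0,0,-0.022],"twist":[0,0,0],"grip":200},
  {"slide":[0,0,-0.0245],"twist":[0,0,0],"grip":200},
  {"slide":[0,0,-0.0245],"twist":[0,0,0],"grip":200},
  {"slide":[0.0044,0.0024,-0.0245],"twist":[0,0,0],"grip":200},
  {"slide":[0.0087,0.0048,-0.0245],"twist":[0,0,0],"grip":200},
  {"slide":[0.0131,0.0073,-0.0245],"twist":[0,0,0],"grip":200},
  {"slide":[0.0131,0.0073,-0.0245],"twist":[0,0,0],"grip":200},
])

```text
time: 15.58
tcp_pos: [506.0, 265.3, 6.9]
tool_rot: [3.142, -0.001, 0.507]
ft_force: [1.2, -0.2, -0.4]
gripper_width: 0.32
grasp_force: 49.3
```

Emit:
arm_command([
  {"slide":[0.0022,0.0012,0],"twist":[0,0,0],"grip":200},
  {"slide":[0.0044,0.0024,0],"twist":[0,0,0],"grip":200},
  {"slide":[0.0066,0.0036,0],"twist":[0,0,0],"grip":200},
  {"slide":[0.0087,0.0048,0],"twist":[0,0,0],"grip":200},
])

```text
time: 16.08
tcp_pos: [514.3, 269.9, 6.7]
tool_rot: [-3.142, 0.0, 0.506]
ft_force: [-3.0, -1.3, 0.9]
gripper_width: 0.316
grasp_force: 49.5
```

Emit:
arm_command([
  {"slide":[0.0017,0.001,0],"twist":[0,0,0],"grip":200},
  {"slide":[0.0035,0.0019,0],"twist":[0,0,0],"grip":200},
  {"slide":[0.0035,0.0019,0],"twist":[0,0,0],"grip":200},
])

```text
time: 16.45
tcp_pos: [518.0, 271.9, 6.8]
tool_rot: [3.142, -0.001, 0.506]
ft_force: [-0.2, -0.7, -0.6]
gripper_width: 0.314
grasp_force: 49.3
```

Emit:
arm_command([
  {"slide":[0.0017,0.001,0],"twist":[0,0,0],"grip":200},
  {"slide":[0.0035,0.0019,0],"twist":[0,0,0],"grip":200},
  {"slide":[0.0052,0.0029,0],"twist":[0,0,0],"grip":200},
  {"slide":[0.007,0.0039,0],"twist":[0,0,0],"grip":200},
])

```text
time: 16.95
tcp_pos: [524.8, 275.7, 6.7]
tool_rot: [-3.142, 0.0, 0.506]
ft_force: [-2.0, -2.0, 0.6]
gripper_width: 0.319
grasp_force: 49.3
```

Emit:
arm_command([
  {"slide":[0.0017,0.001,0],"twist":[0,0,0],"grip":200},
  {"slide":[0.0035,0.0019,0],"twist":[0,0,0],"grip":200},
  {"slide":[0.0052,0.0029,0],"twist":[0,0,0],"grip":200},
])

```text
time: 17.32
tcp_pos: [530.0, 278.6, 6.8]
tool_rot: [3.142, -0.0, 0.506]
ft_force: [-2.5, -0.6, -0.1]
gripper_width: 0.316
grasp_force: 49.3
```

Emit:
arm_command([
  {"slide":[0.0017,0.001,0],"twist":[0,0,0],"grip":200},
  {"slide":[0.0035,0.0019,0],"twist":[0,0,0],"grip":200},
  {"slide":[0.0052,0.0029,0],"twist":[0,0,0],"grip":200},
  {"slide":[0.007,0.0039,0],"twist":[0,0,0],"grip":200},
])

```text
time: 17.82
tcp_pos: [537.0, 282.5, 6.8]
tool_rot: [-3.142, -0.0, 0.506]
ft_force: [-1.9, -1.5, -1.8]
gripper_width: 0.32
grasp_force: 49.2
```

Emit:
arm_command([
  {"slide":[0.0017,0.001,0],"twist":[0,0,0],"grip":200},
  {"slide":[0.0035,0.0019,0],"twist":[0,0,0],"grip":200},
  {"slide":[0.0052,0.0029,0],"twist":[0,0,0],"grip":200},
])

```text
time: 18.2
tcp_pos: [542.2, 285.4, 6.8]
tool_rot: [3.142, -0.0, 0.506]
ft_force: [-1.7, -1.0, 0.5]
gripper_width: 0.316
grasp_force: 49.2
```

Emit:
arm_command([
  {"slide":[0.0013,0.0007,0],"twist":[0,0,0],"grip":200},
  {"slide":[0.0026,0.0015,0],"twist":[0,0,0],"grip":200},
  {"slide":[0.0039,0.0022,0],"twist":[0,0,0],"grip":200},
  {"slide":[0.0052,0.0029,0],"twist":[0,0,0],"grip":200},
])

```text
time: 18.7
tcp_pos: [547.3, 288.3, 6.8]
tool_rot: [-3.142, 0.0, 0.506]
ft_force: [-1.8, -0.9, 0.2]
gripper_width: 0.317
grasp_force: 49.2
```

Emit:
arm_command([
  {"slide":[0.0013,0.0007,0],"twist":[0,0,0],"grip":200},
  {"slide":[0.0026,0.0015,0],"twist":[0,0,0],"grip":200},
  {"slide":[0.0039,0.0022,0],"twist":[0,0,0],"grip":200},
  {"slide":[0.0052,0.0029,0],"twist":[0,0,0],"grip":200},
])

```text
time: 19.2
tcp_pos: [552.6, 291.2, 6.8]
tool_rot: [3.142, -0.0, 0.506]
ft_force: [-2.1, -0.4, -0.9]
gripper_width: 0.321
grasp_force: 49.2
```

Emit:
arm_command([
  {"slide":[0.0017,0.001,0],"twist":[0,0,0],"grip":200},
  {"slide":[0.0035,0.0019,0],"twist":[0,0,0],"grip":200},
  {"slide":[0.0052,0.0029,0],"twist":[0,0,0],"grip":200},
  {"slide":[0.007,0.0039,0],"twist":[0,0,0],"grip":200},
  {"slide":[0.007,0.0039,0],"twist":[0,0,0],"grip":200},
])

```text
time: 19.82
tcp_pos: [559.8, 295.2, 6.9]
tool_rot: [3.142, -0.001, 0.506]
ft_force: [-0.5, 0.0, -0.3]
gripper_width: 0.316
grasp_force: 49.2
```

Emit:
arm_command([
  {"slide":[0,0,0.0003],"twist":[0,0,0],"grip":130},
  {"slide":[0,0,0.0003],"twist":[0,0,0],"grip":130},
  {"slide":[0,0,0.004],"twist":[0,0,0],"grip":130},
  {"slide":[-0.005,-0.002,0.03],"twist":[0,0,0],"grip":130},
  {"slide":[-0.04,-0.02,0.08],"twist":[0,0,0],"grip":130},
  {"slide":[-0.1,-0.03,0.1],"twist":[0,0,2.4],"grip":130},
  {"slide":[-0.15,-0.03,0.1],"twist":[0,0,4.8],"grip":130},
  {"slide":[-0.198,-0.027,0.1],"twist":[0,0,4.8],"grip":130},
  {"slide":[-0.198,-0.027,0.1],"twist":[0,0,4.8],"grip":130},
  {"slide":[-0.198,-0.027,0.1],"twist":[0,0,4.8],"grip":130},
])

```text
time: 21.08
tcp_pos: [362.5, 268.3, 107.5]
tool_rot: [3.141, -0.002, 0.59]
ft_force: [0.9, 0.7, 0.2]
gripper_width: 0.492
grasp_force: 0.0
```

```bash
cat > sag.py <<'E'
from h import *
from scipy.spatial.transform import Rotation as Ro
X=np.array([.875,.485,0]);Y=np.array([-.485,.875,0])
C=np.array([574.5,323,32.4])
ctr=C+85*X-80*Y; ctr[2]=40
ax=(68*X+63*Y)/92.7          # pivot line direction
piv=ctr.copy();piv[2]=33
def proj(c,p):
    T=np.linalg.inv(np.array(c["world_from_camera"]));q=(p@T[:3,:3].T+T[:3,3])@np.array(c["intrinsics"]).T
    return q[:,:2]/q[:,2:]
R0=Ro.from_rotvec(-0.065*ax)
def lvl(u,v): return np.stack([ctr+a*X+b*Y for a,b in zip(u,v)])
def run(n,i,j):
    c=ctrl.calibration(n);a=cv2.imread(f"raw_{n}{i}.png",0);b=cv2.imread(f"raw_{n}{j}.png",0)
    o=[]
    for nm,u,v,du,dv in(("near",np.full(12,-85.),np.linspace(30,-60,12),0,1),("left",np.linspace(-70,20,12),np.full(12,80.),1,0)):
        L=lvl(u,v);f=lambda s:proj(c,piv+Ro.from_rotvec(s*ax).apply(L-piv))
        # choose sign so the foot side sinks
        sg=1 if Ro.from_rotvec(.065*ax).apply(lvl([-68],[63])-piv)[0,2]<(lvl([-68],[63])-piv)[0,2] else -1
        p=f(sg*.065);d=(f(0)-p)/.065;t=f(sg*.065);e=t[-1]-t[0];nn=np.array([-e[1],e[0]])/np.linalg.norm(e)
        S=np.arange(-6,6.01,.1);sh=[]
        for q in p:
            A,B=[cv2.remap(m.astype(np.float32),*[np.float32([(q+s*nn)[k] for s in S])[None] for k in(0,1)],cv2.INTER_CUBIC)[0] for m in(a,b)]
            gA,gB=[np.abs(np.gradient(cv2.GaussianBlur(g[None],(21,1),0)[0])) for g in(A,B)]
            best=min(range(-35,36),key=lambda k:np.sum((A[36:-36]-B[36+k:len(B)-36+k])**2));sh.append(best*.1)
        pr=d@nn; print(n,i,j,nm,"shift",np.median(sh),"per6mm",np.median(pr*.065),"mm rise",6*np.array(sh)/(pr*.065))
if __name__=="__main__":
    import sys
    for n in("top","scene"):
        cv2.imwrite(f"raw_{n}{sys.argv[1]}.png",ctrl.camera(n))
    for n in("scene","top"):
        for j in range(1,int(sys.argv[1])+1): run(n,0,j)
    s=ctrl.state();print(s["time"],s["tcp_pos"],s["tool_rot"])
    c=ctrl.calibration("wrist");shims(ctrl.camera("wrist"),c)
E
python3 sag.py 2
```

```text
scene 0 1 near shift -0.1 per6mm -0.7188497712855955 mm rise [ 0.51 -0.    1.19  0.65  1.43  1.58  0.88  1.   -1.15  1.36 -0.   -0.  ]
scene 0 1 left shift 0.1 per6mm 1.3423082131857442 mm rise [ 0.64  1.01  0.36  1.14  0.4   0.86  0.   -1.    0.54 -1.18  0.65  1.44]
scene 0 2 near shift -0.6500000000000001 per6mm -0.7188497712855955 mm rise [ 8.71  4.41  4.78  3.9   5.    9.49  5.3   5.01  4.62  6.8  11.56 10.49]
scene 0 2 left shift 0.95 per6mm 1.3423082131857442 mm rise [4.8  4.73 5.72 4.93 4.04 5.18 3.71 2.   4.88 1.18 4.55 3.61]
top 0 1 near shift 0.0 per6mm -0.2568519683339653 mm rise [ 1.74  1.82  1.92 -0.   -0.   -0.   -0.    2.58 -2.77  2.99 -0.   -0.  ]
top 0 1 left shift 0.0 per6mm 0.24747463029420863 mm rise [ 2.07  0.    0.    0.   -2.32  2.39  0.    2.54  0.    0.    0.    0.  ]
top 0 2 near shift -0.4 per6mm -0.2568519683339653 mm rise [ 6.95  7.29  7.67  8.08  8.54  9.06  9.65  5.15 11.07  2.99 12.99  7.11]
top 0 2 left shift 0.45 per6mm 0.24747463029420863 mm rise [10.33 10.61 10.92  8.99 13.89  9.55 12.32 10.18 10.52  8.17 19.76  5.86]
21.175 [362.99 268.2  107.46] [ 3.14 -0.    0.59]
green c [389.29 287.8 ] [96.1  29.08] yaw 33.76807
```

```bash
cat > sag2.py <<'E'
from sag import *
import sys
from scipy.optimize import minimize_scalar,least_squares
def shift(n,i,j):
    c=ctrl.calibration(n);a,b=[cv2.imread(f"raw_{n}{k}.png",0).astype(np.float32) for k in(i,j)]
    out=[]
    for u,v in((np.full(60,-85.),np.linspace(25,-70,60)),(np.linspace(-60,75,60),np.full(60,80.))):
        f=lambda s,pz:proj(c,np.r_[ctr[:2],pz]+Ro.from_rotvec(s*ax).apply(lvl(u,v)-np.r_[ctr[:2],pz]))
        p=f(-.065,33) if Ro.from_rotvec(-.065*ax).apply([-68*X+63*Y])[0,2]<0 else f(.065,33)
        sg=-1 if Ro.from_rotvec(-.065*ax).apply([-68*X+63*Y])[0,2]<0 else 1
        e=p[-1]-p[0];nn=np.array([-e[1],e[0]])/np.linalg.norm(e)
        S=np.arange(-4,4.01,.2)
        G=lambda m,d:cv2.remap(m,*[np.float32((p[:,None]+(S+d)[None,:,None]*nn)[...,k]) for k in(0,1)],cv2.INTER_CUBIC)
        A=G(a,0)
        def cost(d): return np.minimum(np.abs(A-G(b,d)),40).sum()
        g=np.arange(-2.5,2.51,.05);sv=g[np.argmin([cost(d) for d in g])]
        pred=lambda fr,pz:((f(sg*.065*(1-fr),pz)-f(sg*.065,pz))@nn).mean()
        out.append((sv,pred))
    return out
for j in map(int,sys.argv[1:]):
    o=shift("scene",0,j)+shift("top",0,j)
    r=least_squares(lambda q:[(s-pr(q[0],q[1]*10)) for s,pr in o],[.5,2.])
    print(j,"shifts",[round(s,2) for s,_ in o],"rise",6*r.x[0],"pivot z",10*r.x[1],"res",r.fun)
    for pz in(0,10,20,30):
        r=least_squares(lambda q:[(s-pr(q[0],pz)) for s,pr in o],[.5]);print("  pz",pz,6*r.x[0],r.fun)
E
python3 sag2.py 1 2
```

```text
1 shifts [np.float64(-0.05), np.float64(0.1), np.float64(-0.05), np.float64(-0.0)] rise 0.34332764291028117 pivot z 63.404748554088826 res [-0.07  0.08 -0.02  0.03]
  pz 0 0.032796819386580287 [-0.06  0.09 -0.05 -0.  ]
  pz 10 0.046724679378787895 [-0.06  0.09 -0.06 -0.01]
  pz 20 0.06925098474874869 [-0.06  0.09 -0.06 -0.01]
  pz 30 0.10717570723384764 [-0.07  0.08 -0.05 -0.  ]
2 shifts [np.float64(-0.55), np.float64(0.6), np.float64(-0.35), np.float64(0.35)] rise 0.1875539812118944 pivot z 41.91279685585597 res [-0.58  0.57 -0.35  0.35]
  pz 0 0.07520721486993756 [-0.57  0.58 -0.36  0.34]
  pz 10 0.09053068483831157 [-0.57  0.58 -0.36  0.34]
  pz 20 0.11178808361050196 [-0.57  0.58 -0.36  0.34]
  pz 30 0.14141862790631793 [-0.57  0.58 -0.36  0.34]
```

```bash
python3 - <<'E'
s=open('sag2.py').read()
s=s.replace("    out=[]\n    for u,v in(","    def one(u,v):\n").replace("    def one(u,v):\n(np.full(60,-85.),np.linspace(25,-70,60)),(np.linspace(-60,75,60),np.full(60,80.))):","    def one(u,v):")
s=s.replace("        out.append((sv,pred))\n    return out","        return sv,pred\n    return [one(np.full(60,-85.),np.linspace(25,-70,60)),one(np.linspace(-60,75,60),np.full(60,80.))]")
open('sag2.py','w').write(s)
E
python3 sag2.py 1 2
```

```text
1 shifts [np.float64(-0.05), np.float64(0.1), np.float64(-0.05), np.float64(-0.0)] rise 0.5821500704951477 pivot z 32.06277133030746 res [ 0.01  0.01 -0.03 -0.02]
  pz 0 0.2955033933128497 [ 0.01  0.03 -0.01 -0.04]
  pz 10 0.35452693313768574 [ 0.01  0.02 -0.01 -0.04]
  pz 20 0.43706963711506785 [ 0.01  0.01 -0.02 -0.03]
  pz 30 0.5533728529985095 [ 0.01  0.01 -0.02 -0.02]
2 shifts [np.float64(-0.55), np.float64(0.6), np.float64(-0.35), np.float64(0.35)] rise 2.4961545515934573 pivot z -0.20092449341009944 res [-0.06 -0.03  0.01 -0.01]
  pz 0 2.5037697293905774 [-0.06 -0.03  0.01 -0.01]
  pz 10 2.9409952514396562 [-0.05 -0.06 -0.02  0.02]
  pz 20 3.51972779858273 [-0.05 -0.09 -0.07  0.08]
  pz 30 4.270419742310661 [-0.06 -0.13 -0.14  0.16]
```

The image measurement is ambiguous: the rise comes out between 2.5 and 4.8 mm depending on where the pivot is. I'll settle it by feel with the green shim.

Emit:
arm_command([
  {"slide":[-0.0015,0,-0.06],"twist":[0,0,0],"grip":130},
  {"slide":[-0.0015,0,-0.092],"twist":[0,0,0],"grip":130},
  {"slide":[-0.0015,0,-0.102],"twist":[0,0,0],"grip":130},
  {"slide":[-0.0015,0,-0.1058],"twist":[0,0,0],"grip":130},
  {"slide":[-0.0015,0,-0.1058],"twist":[0,0,0],"grip":130},
  {"slide":[-0.0015,0,-0.1058],"twist":[0,0,0],"grip":130},
  {"slide":[-0.0015,0,-0.1058],"twist":[0,0,0],"grip":130},
])

```text
time: 22.1
tcp_pos: [360.6, 268.3, 1.8]
tool_rot: [3.141, -0.002, 0.59]
ft_force: [0.9, 0.4, -0.0]
gripper_width: 0.496
grasp_force: 0.0
```

Emit:
arm_command([
  {"slide":[0,0,0.0002],"twist":[0,0,0],"grip":200},
  {"slide":[0,0,0.0002],"twist":[0,0,0],"grip":200},
  {"slide":[0,0,0.0002],"twist":[0,0,0],"grip":200},
  {"slide":[0,0,0.0002],"twist":[0,0,0],"grip":200},
])

```text
time: 22.6
tcp_pos: [360.3, 268.3, 2.0]
tool_rot: [3.141, -0.001, 0.59]
ft_force: [-1.2, -1.0, 5.8]
gripper_width: 0.324
grasp_force: 48.8
```

Emit:
arm_command([
  {"slide":[0,0,0.015],"twist":[0,0,0],"grip":200},
  {"slide":[0.01,0,0.045],"twist":[0,0,-1],"grip":200},
  {"slide":[0.06,-0.005,0.05],"twist":[0,0,-4.8],"grip":200},
  {"slide":[0.11,-0.009,0.05],"twist":[0,0,-4.8],"grip":200},
  {"slide":[0.132,-0.0107,0.045],"twist":[0,0,-4.8],"grip":200},
  {"slide":[0.132,-0.0107,0.03],"twist":[0,0,-4.8],"grip":200},
  {"slide":[0.132,-0.0107,0.03],"twist":[0,0,-4.8],"grip":200},
  {"slide":[0.132,-0.0107,0.03],"twist":[0,0,-4.8],"grip":200},
])

```text
time: 23.6
tcp_pos: [490.4, 257.5, 30.9]
tool_rot: [-3.141, 0.002, 0.507]
ft_force: [-0.4, -0.1, -1.1]
gripper_width: 0.321
grasp_force: 49.2
```

Run:
```python
from h import *
s=ctrl.state();print(s["time"],s["tcp_pos"],s["tool_rot"],s["ft_force"],s["gripper_width"])
c=ctrl.calibration("wrist");im=ctrl.camera("wrist");shims(im,c,s["tcp_pos"][2]+2);cv2.imwrite("pics/w5.png",im)
```

```text
23.6 [490.42 257.51  30.86] [-3.14  0.    0.51] [-0.39 -0.09 -1.07] 0.32142139962633554
green c [526.24 276.97] [109.03  29.73] yaw 30.589113
```

View pics/w5.png

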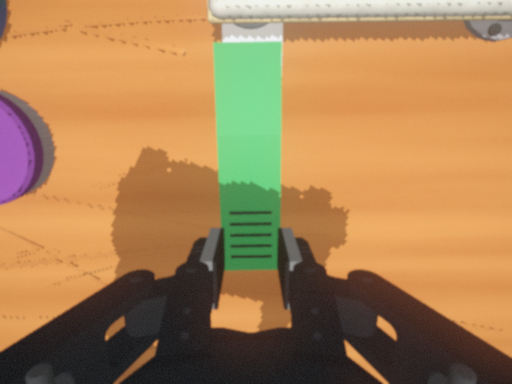

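Emit:
arm_command([
  {"slide":[0,0,-0.012],"twist":[0,0,-1.4],"grip":200},
  {"slide":[0,0,-0.017],"twist":[0,0,-1.4],"grip":200},
  {"slide":[0,0,-0.0195],"twist":[0,0,-1.4],"grip":200},
  {"slide":[0,0,-0.0195],"twist":[0,0,-1.4],"grip":200},
  {"slide":[0.0044,0.0024,-0.0195],"twist":[0,0,-1.4],"grip":200},
  {"slide":[0.0087,0.0048,-0.0195],"twist":[0,0,-1.4],"grip":200},
  {"slide":[0.0114,0.0063,-0.0195],"twist":[0,0,-1.4],"grip":200},
  {"slide":[0.0114,0.0063,-0.0195],"twist":[0,0,-1.4],"grip":200},
])

```text
time: 24.65
tcp_pos: [503.6, 263.8, 11.7]
tool_rot: [3.142, -0.0, 0.482]
ft_force: [0.3, -0.8, -0.6]
gripper_width: 0.32
grasp_force: 49.2
```

Emit:
arm_command([
  {"slide":[0.0013,0.0007,0],"twist":[0,0,0],"grip":200},
  {"slide":[0.0026,0.0015,0],"twist":[0,0,0],"grip":200},
  {"slide":[0.0039,0.0022,0],"twist":[0,0,0],"grip":200},
])

```text
time: 25.02
tcp_pos: [505.9, 265.3, 11.1]
tool_rot: [-3.141, 0.004, 0.482]
ft_force: [-5.9, -4.3, 1.1]
gripper_width: 0.316
grasp_force: 49.5
```

Emit:
arm_command([
  {"slide":[0.0013,0.0007,0],"twist":[0,0,0],"grip":200},
  {"slide":[0.0026,0.0015,0],"twist":[0,0,0],"grip":200},
])

```text
time: 25.28
tcp_pos: [506.0, 265.6, 10.7]
tool_rot: [-3.141, 0.011, 0.483]
ft_force: [-15.4, -9.9, 10.4]
gripper_width: 0.32
grasp_force: 51.0
```

It caught at the rim with 18 N, so I back off and look before trying again.

Emit:
arm_command([
  {"slide":[-0.004,-0.0022,0],"twist":[0,0,0],"grip":200},
  {"slide":[-0.0105,-0.0058,0],"twist":[0,0,0],"grip":200},
  {"slide":[-0.0105,-0.0058,0],"twist":[0,0,0],"grip":200},
  {"slide":[-0.0105,-0.0058,0],"twist":[0,0,0],"grip":200},
])

```text
time: 25.78
tcp_pos: [499.7, 261.6, 11.9]
tool_rot: [3.141, -0.001, 0.482]
ft_force: [0.5, 1.6, 0.2]
gripper_width: 0.318
grasp_force: 49.3
```

```bash
python3 - <<'E'
from h import *
s=ctrl.state();print(s["time"],s["tcp_pos"],s["tool_rot"],s["ft_force"],s["gripper_width"])
c=ctrl.calibration("wrist");im=ctrl.camera("wrist");shims(im,c,s["tcp_pos"][2]+2)
for n in("top","scene"): cv2.imwrite(f"raw_{n}3.png",ctrl.camera(n))
a=cv2.resize(cv2.imread("raw_scene3.png")[170:230,225:325],None,fx=7,fy=7,interpolation=cv2.INTER_CUBIC)
cv2.imwrite("pics/s3.png",a)
E
python3 sag2.py 3 | head -1
```

```text
25.775 [499.65 261.61  11.88] [ 3.14 -0.    0.48] [0.53 1.6  0.2 ] 0.3184518616013038
green c [535.68 279.92] [108.23  29.46] yaw 28.580263
3 shifts [np.float64(-0.8), np.float64(0.6), np.float64(-0.35), np.float64(0.4)] rise 2.8879622055909713 pivot z -0.10627175623009034 res [-0.23 -0.13  0.06 -0.02]
```

View pics/s3.png

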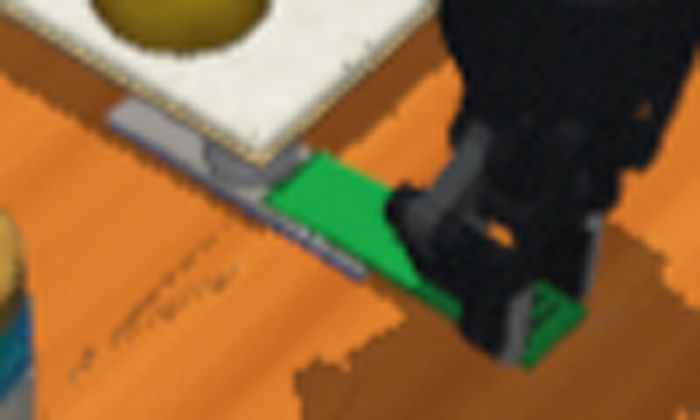

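Emit:
arm_command([
  {"slide":[0,0,-0.001],"twist":[0,0,0],"grip":200},
  {"slide":[0.0013,0.0007,-0.001],"twist":[0,0,0],"grip":200},
  {"slide":[0.0026,0.0015,-0.001],"twist":[0,0,0],"grip":200},
  {"slide":[0.0026,0.0015,-0.001],"twist":[0,0,0],"grip":200},
])

```text
time: 26.42
tcp_pos: [502.0, 263.1, 10.7]
tool_rot: [-3.142, 0.0, 0.482]
ft_force: [-0.9, -1.6, 1.3]
gripper_width: 0.32
grasp_force: 49.5
```

Emit:
arm_command([
  {"slide":[0.0013,0.0007,0],"twist":[0,0,0],"grip":200},
  {"slide":[0.0018,0.001,0],"twist":[0,0,0],"grip":200},
  {"slide":[0.0018,0.001,0],"twist":[0,0,0],"grip":200},
])

```text
time: 26.8
tcp_pos: [503.3, 263.9, 10.5]
tool_rot: [-3.141, 0.001, 0.482]
ft_force: [-3.6, -2.5, 2.7]
gripper_width: 0.317
grasp_force: 49.8
```

Emit:
arm_command([
  {"slide":[0.0009,0.0005,0.0002],"twist":[0,0,0],"grip":200},
  {"slide":[0.0009,0.0005,0.0002],"twist":[0,0,0],"grip":200},
])

```text
time: 27.05
tcp_pos: [504.7, 264.6, 10.9]
tool_rot: [-3.142, 0.0, 0.482]
ft_force: [-4.8, -2.7, 2.0]
gripper_width: 0.317
grasp_force: 49.7
```

Emit:
arm_command([
  {"slide":[0.0009,0.0005,0],"twist":[0,0,0],"grip":200},
  {"slide":[0.0009,0.0005,0],"twist":[0,0,0],"grip":200},
])

```text
time: 27.3
tcp_pos: [505.1, 264.8, 10.8]
tool_rot: [-3.141, 0.002, 0.482]
ft_force: [-5.0, -2.8, 3.7]
gripper_width: 0.317
grasp_force: 50.0
```

Emit:
arm_command([
  {"slide":[0.0009,0.0005,0],"twist":[0,0,0],"grip":200},
  {"slide":[0.0009,0.0005,0],"twist":[0,0,0],"grip":200},
])

```text
time: 27.55
tcp_pos: [505.1, 264.9, 10.6]
tool_rot: [-3.141, 0.004, 0.482]
ft_force: [-7.8, -4.8, 6.0]
gripper_width: 0.319
grasp_force: 50.4
```

Emit:
arm_command([
  {"slide":[0.0006,0.0003,0],"twist":[0,0,0],"grip":200},
  {"slide":[0.0006,0.0003,0],"twist":[0,0,0],"grip":200},
])

```text
time: 27.8
tcp_pos: [505.1, 264.9, 10.5]
tool_rot: [-3.141, 0.006, 0.482]
ft_force: [-8.7, -5.5, 6.9]
gripper_width: 0.318
grasp_force: 50.7
```

It stalled again at 10 N. Pushing sinks the tail, which lifts the nose around white's tail edge. I back off, pitch the nose down onto white, and retry.

Emit:
arm_command([
  {"slide":[-0.004,-0.0022,0],"twist":[0,0,0],"grip":200},
  {"slide":[-0.0087,-0.0048,0.0018],"twist":[0,0,0],"grip":200},
  {"slide":[-0.0087,-0.0048,0.0018],"twist":[-0.58,1.05,0],"grip":200},
  {"slide":[-0.0087,-0.0048,0.0018],"twist":[-0.58,1.05,0],"grip":200},
  {"slide":[-0.0087,-0.0048,0.0018],"twist":[-0.58,1.05,0],"grip":200},
])

```text
time: 28.42
tcp_pos: [498.7, 261.2, 12.7]
tool_rot: [3.141, 0.02, 0.482]
ft_force: [-0.4, 0.3, 0.2]
gripper_width: 0.314
grasp_force: 49.3
```

Emit:
arm_command([
  {"slide":[0.0018,0.001,0],"twist":[0,0,0],"grip":200},
  {"slide":[0.0035,0.0019,0],"twist":[0,0,0],"grip":200},
  {"slide":[0.0044,0.0024,0],"twist":[0,0,0],"grip":200},
])

```text
time: 28.8
tcp_pos: [502.8, 263.5, 12.7]
tool_rot: [3.141, 0.021, 0.482]
ft_force: [0.1, -1.3, 0.5]
gripper_width: 0.318
grasp_force: 49.3
```

Emit:
arm_command([
  {"slide":[0.0009,0.0005,0],"twist":[0,0,0],"grip":200},
  {"slide":[0.0018,0.001,0],"twist":[0,0,0],"grip":200},
])

```text
time: 29.05
tcp_pos: [503.8, 264.2, 12.3]
tool_rot: [3.141, 0.023, 0.482]
ft_force: [-2.7, -1.6, 1.2]
gripper_width: 0.314
grasp_force: 49.3
```

Emit:
arm_command([
  {"slide":[0.0009,0.0005,0],"twist":[0,0,0],"grip":200},
  {"slide":[0.0018,0.001,0],"twist":[0,0,0],"grip":200},
])

```text
time: 29.3
tcp_pos: [505.8, 265.3, 12.4]
tool_rot: [3.141, 0.022, 0.482]
ft_force: [-3.7, -2.7, 0.8]
gripper_width: 0.316
grasp_force: 49.4
```

Advancing at only about 4.5 N now, so I continue.

Emit:
arm_command([
  {"slide":[0.0009,0.0005,0.0002],"twist":[0,0,0],"grip":200},
  {"slide":[0.0018,0.001,0.0002],"twist":[0,0,0],"grip":200},
])

```text
time: 29.55
tcp_pos: [506.1, 265.6, 11.9]
tool_rot: [3.142, 0.026, 0.482]
ft_force: [-7.5, -5.5, 0.6]
gripper_width: 0.314
grasp_force: 49.4
```

Emit:
arm_command([
  {"slide":[0.0009,0.0005,0],"twist":[0,0,0],"grip":200},
  {"slide":[0.0013,0.0007,0],"twist":[0,0,0],"grip":200},
])

```text
time: 29.8
tcp_pos: [506.2, 265.8, 11.3]
tool_rot: [-3.141, 0.029, 0.482]
ft_force: [-9.4, -5.7, 1.4]
gripper_width: 0.32
grasp_force: 49.4
```

```bash
python3 - <<'E'
s=open('sag2.py').read()
s=s.replace("one(np.linspace(-60,75,60),np.full(60,80.))]","one(np.linspace(-60,75,60),np.full(60,80.)),one(np.full(60,85.),np.linspace(-70,70,60)),one(np.linspace(-75,75,60),np.full(60,-80.))]")
s=s.replace("(S+d)[None,:,None]*nn)","(S+d)[None,:,None]*nn+off*nn)").replace("        A=G(a,0)","        off=0.;gr=np.arange(-4,4.1,.25);Q=[np.abs(cv2.remap(a,*[np.float32((p+(t+.5)*nn)[:,k])[None] for k in(0,1)],cv2.INTER_LINEAR)-cv2.remap(a,*[np.float32((p+(t-.5)*nn)[:,k])[None] for k in(0,1)],cv2.INTER_LINEAR)) for t in gr];off=gr[np.argmax([np.median(q) for q in Q])]\n        A=G(a,0)")
open('sag2.py','w').write(s)
E
python3 - <<'E'
from h import *
for n in("top","scene"): cv2.imwrite(f"raw_{n}4.png",ctrl.camera(n))
E
python3 sag2.py 1 2 3 4
```

```text
1 shifts [np.float64(-0.05), np.float64(0.1), np.float64(-0.0), np.float64(-0.05), np.float64(-0.05), np.float64(-0.0), np.float64(0.05), np.float64(0.1)] rise 0.3005685136447184 pivot z -11.956523306916 res [ 0.02  0.01  0.01 -0.04  0.   -0.06  0.02  0.06]
  pz 0 0.3532929333126265 [ 0.02  0.01  0.02 -0.03 -0.   -0.05  0.03  0.07]
  pz 10 0.390547662333204 [ 0.02  0.01  0.03 -0.01 -0.01 -0.04  0.04  0.08]
  pz 20 0.3953037913112475 [ 0.01  0.02  0.04 -0.   -0.02 -0.03  0.05  0.1 ]
  pz 30 0.33511066741530365 [-0.01  0.04  0.04 -0.   -0.03 -0.01  0.06  0.11]
2 shifts [np.float64(-0.55), np.float64(0.55), np.float64(-0.1), np.float64(-0.25), np.float64(-0.35), np.float64(0.35), np.float64(-0.1), np.float64(-0.0)] rise 2.707994092545855 pivot z 10.916923968866863 res [-0.1  -0.05  0.11  0.02 -0.06  0.06 -0.15 -0.11]
  pz 0 2.2879752799702473 [-0.1  -0.03  0.02 -0.08 -0.03  0.02 -0.22 -0.18]
  pz 10 2.6757774826126477 [-0.1  -0.05  0.11  0.01 -0.05  0.05 -0.15 -0.11]
  pz 20 2.934486747128702 [-0.13 -0.03  0.2   0.11 -0.12  0.12 -0.07 -0.03]
  pz 30 2.8394988505501955 [-0.22  0.07  0.25
[... 464 characters left out ...]
7154138 [-0.27 -0.18  0.28 -0.1  -0.05  0.11 -0.11 -0.08]
  pz 30 3.7373390886617477 [-0.37 -0.08  0.37 -0.   -0.17  0.24  0.01  0.05]
4 shifts [np.float64(-0.95), np.float64(0.6), np.float64(-0.1), np.float64(-0.7), np.float64(-0.4), np.float64(0.45), np.float64(-0.15), np.float64(-0.05)] rise 4.2045733284516515 pivot z 17.601040677435424 res [-0.32 -0.26  0.31 -0.21 -0.03  0.09 -0.13 -0.11]
  pz 0 3.1729295645112856 [-0.32 -0.2   0.07 -0.46  0.05 -0.01 -0.31 -0.29]
  pz 10 3.802170862063011 [-0.3  -0.26  0.2  -0.32  0.02  0.02 -0.22 -0.21]
  pz 20 4.293494472314953 [-0.34 -0.25  0.34 -0.17 -0.06  0.11 -0.1  -0.08]
  pz 30 4.3300983501234285 [-0.45 -0.14  0.45 -0.07 -0.19  0.26  0.04  0.07]
```

The pictures suggest the sag is still 2–3 mm and that the riser rises slightly under this push. So this looks like the entering catch at the dome. I push on in half-millimetre steps with a slight yaw wiggle.

Emit:
arm_command([
  {"slide":[0,0,0.0008],"twist":[0,0,0.8],"grip":200},
  {"slide":[0.0004,0.0002,0.0008],"twist":[0,0,-0.8],"grip":200},
  {"slide":[0.0004,0.0002,0.0008],"twist":[0,0,0.8],"grip":200},
  {"slide":[0.0004,0.0002,0.0008],"twist":[0,0,0],"grip":200},
])

```text
time: 30.4
tcp_pos: [506.8, 266.1, 12.2]
tool_rot: [-3.141, 0.029, 0.482]
ft_force: [-8.0, -4.7, 0.7]
gripper_width: 0.318
grasp_force: 49.5
```

Emit:
arm_command([
  {"slide":[0.0004,0.0002,0.0003],"twist":[0,0,1],"grip":200},
  {"slide":[0.0008,0.0004,0.0003],"twist":[0,0,-1],"grip":200},
  {"slide":[0.0008,0.0004,0.0003],"twist":[0,0,1],"grip":200},
  {"slide":[0.0008,0.0004,0.0003],"twist":[0,0,-1],"grip":200},
  {"slide":[0.0008,0.0004,0.0003],"twist":[0,0,0],"grip":200},
])

```text
time: 31.02
tcp_pos: [506.9, 266.4, 12.2]
tool_rot: [-3.141, 0.03, 0.483]
ft_force: [-8.8, -6.2, 1.1]
gripper_width: 0.315
grasp_force: 49.4
```

```bash
python3 - <<'E'
from h import *
for n in("top","scene"): cv2.imwrite(f"raw_{n}5.png",np.mean([ctrl.camera(n) for _ in range(3)],0).round().astype(np.uint8))
E
python3 sag2.py 5
sed 's/for j in map(int,sys.argv\[1:\]):/for j in [5]:/; s/"scene",0,j/"scene",3,j/; s/"top",0,j/"top",3,j/' sag2.py > sag3.py; python3 sag3.py
```

```text
5 shifts [np.float64(-0.95), np.float64(0.6), np.float64(-0.1), np.float64(-0.7), np.float64(-0.45), np.float64(0.45), np.float64(-0.15), np.float64(-0.05)] rise 4.227855366788593 pivot z 17.14530038548158 res [-0.31 -0.27  0.3  -0.21 -0.07  0.08 -0.13 -0.12]
  pz 0 3.217785973177043 [-0.31 -0.21  0.07 -0.46  0.01 -0.02 -0.31 -0.3 ]
  pz 10 3.8477457876886634 [-0.3  -0.27  0.2  -0.32 -0.02  0.02 -0.22 -0.21]
  pz 20 4.334151361788881 [-0.33 -0.26  0.34 -0.17 -0.1   0.11 -0.1  -0.08]
  pz 30 4.3584375343926505 [-0.45 -0.14  0.45 -0.06 -0.24  0.26  0.04  0.07]
5 shifts [np.float64(-0.2), np.float64(0.05), np.float64(-0.0), np.float64(-0.05), np.float64(-0.05), np.float64(0.05), np.float64(-0.0), np.float64(0.05)] rise 0.4646011457451896 pivot z 0.3402302483327296 res [-0.11 -0.07  0.02 -0.02  0.01 -0.02 -0.02  0.01]
  pz 0 0.4622845931722327 [-0.11 -0.07  0.02 -0.02  0.01 -0.02 -0.03  0.01]
  pz 10 0.5256952629405274 [-0.11 -0.07  0.04  0.    0.01 -0.01 -0.01  0.03]
  pz 20 0.5545180588205683 [-0.12 -0.06  0.05  0.02 -0.01  0.01  0.    0.04]
  pz 30 0.5024372890200566 [-0.14 -0.03  0.06  0.02 -0.03  0.03  0.02  0.06]
```

```bash
cat > lev.py <<'E'
from sag import *
from scipy.optimize import least_squares
s=ctrl.state();c=ctrl.calibration("wrist")
def T(p,r): M=np.eye(4);M[:3,:3]=Ro.from_euler("xyz",r).as_matrix();M[:3,3]=p;return M
E=np.linalg.inv(T(s["tcp_pos"],s["tool_rot"]))@np.array(c["world_from_camera"])
cv2.imwrite("pics/w6.png",ctrl.camera("wrist"))
V=[("w2",(491.38,257.93,51.48),(-3.141,.0005,.505)),("w4",(491.75,256.93,31.2),(-3.141,.001,.506)),("w5",(490.42,257.51,30.86),(-3.141,.002,.507)),("w6",s["tcp_pos"],s["tool_rot"])]
data=[]
for n,p,r in V:
    im=cv2.imread(f"pics/{n}.png")[:,:,0].astype(float);im=cv2.GaussianBlur(im,(9,1),0);W=T(np.array(p),r)@E
    pts=[]
    for u in range(300,451,5):
        col=im[:60,u];k=[i for i in range(58,0,-1) if col[i]<130<=col[i-1]]
        if k: i=k[0];pts.append((u,i-(130-col[i])/(col[i-1]-col[i])))
    pts=np.array(pts);data.append((n,dict(intrinsics=c["intrinsics"],world_from_camera=W),pts));print(n,len(pts),pts[0],pts[-1])
# edge: bottom near edge of deck, 14 below top; params: offset x0, yaw d, rise fractions for w4,w5,w6 (w2: sagged)
tt=np.linspace(-75,75,31)
def edge(cam,th,pz,x0,dy):
    L=lvl(np.full(31,-85.)+x0,tt)-[0,0,14];L=ctr+Ro.from_rotvec([0,0,dy]).apply(L-ctr)
    pv=np.r_[ctr[:2],pz];return proj(cam,pv+Ro.from_rotvec(-th*ax).apply(L-pv))
def res(q,pz):
    o=[]
    for (n,cam,pts),sg in zip(data,(6,q[2],q[3],q[4])):
        e=edge(cam,sg/92,pz,q[0],q[1]/100);i=np.argsort(e[:,0]);o.append(np.interp(pts[:,0],e[i,0],e[i,1])-pts[:,1])
    return np.concatenate(o)
for pz in(0,10,22,33):
    r=least_squares(res,[0,0,5,2,1],args=(pz,),loss="soft_l1");print("pz",pz,"x0,yaw",r.x[:2],"sag mm w4,w5,w6",r.x[2:],"rms px",np.sqrt(np.mean(r.fun**2)))
E
python3 lev.py
```

```text
w2 31 [300.    33.76] [450.    29.56]
w4 31 [300.    21.05] [450.    17.22]
w5 31 [300.    20.79] [450.    18.28]
w6 31 [300.   57.5] [450.    51.14]
pz 0 x0,yaw [2.49 1.27] sag mm w4,w5,w6 [2.73 6.56 4.94] rms px 0.6173199240526404
pz 10 x0,yaw [2.06 1.32] sag mm w4,w5,w6 [1.83 6.67 4.43] rms px 0.6230314461164381
pz 22 x0,yaw [1.53 1.44] sag mm w4,w5,w6 [-0.1   6.83  2.58] rms px 0.6410002878414962
pz 33 x0,yaw [1.06 1.93] sag mm w4,w5,w6 [-4.02  6.17 -6.48] rms px 0.7013843548691849
```

The grey-level matching may be pulled toward zero shift by the static background. I'll redo it with blue-channel edge crossings, which do not depend on the background.

```bash
python3 - <<'E'
s=open('sag2.py').read()
s=s.replace('.png",0).astype','.png")[:,:,0].astype').replace("        def cost(d)","""        S=np.arange(-4,4.01,.1);off_=off
        def cr(m):
            P=G2(m);o=np.full(len(P),np.nan)
            for r,q in enumerate(P):
                k=np.flatnonzero((q[:-1]-140)*(q[1:]-140)<0)
                if len(k): i=k[np.argmin(abs(S[k]))];o[r]=S[i]+.1*(140-q[i])/(q[i+1]-q[i])
            return o
        G2=lambda m:cv2.remap(m,*[np.float32((p[:,None]+S[None,:,None]*nn+off*nn)[...,k]) for k in(0,1)],cv2.INTER_LINEAR)
        dd=cr(b)-cr(a);dd=dd[np.isfinite(dd)];dd=dd[abs(dd)<2.5]
        sv=np.median(dd);print("   ",len(dd),"med",sv,"mean",dd.mean(),"iqr",np.percentile(dd,75)-np.percentile(dd,25))
        def cost(d)""").replace("g=np.arange(-2.5,2.51,.05);sv=g[np.argmin([cost(d) for d in g])]","pass")
s=s.replace('    for pz in(0,10,20,30)','    print("   pred per 6mm, pz22",[round(float(pr(1,22)),2) for _,pr in o])\n    for pz in(10,20,30)')
open('sag4.py','w').write(s)
E
python3 sag4.py 1 2 5
```

```text
60 med -0.0789507072418929 mean -0.07812538130752127 iqr 0.07402263269759723
    60 med 0.10379817187786089 mean 0.11299754911199379 iqr 0.0987666740780696
    49 med -0.032469017431139946 mean -0.07337224372634098 iqr 0.10541988387703904
    45 med -0.05240057073533544 mean -0.07655224068880981 iqr 0.10079994704574347
    60 med -0.03269277140498161 mean -0.02922534759641467 iqr 0.04758995855227088
    59 med 0.025012250989675522 mean 0.019005738437112632 iqr 0.0454695170745254
    47 med 0.00780598446726799 mean 0.002686225503256965 iqr 0.04979767883196473
    49 med 0.023300283029676017 mean 0.015896206735844187 iqr 0.04542923718690872
1 shifts [np.float64(-0.08), np.float64(0.1), np.float64(-0.03), np.float64(-0.05), np.float64(-0.03), np.float64(0.03), np.float64(0.01), np.float64(0.02)] rise 0.46003869196314623 pivot z 14.673424441608724 res [-0.01  0.01  0.01 -0.    0.01 -0.02  0.    0.01]
   pred per 6mm, pz22 [-0.83, 1.16, -0.65, -0.78, -0.45, 0.44, -0.12, -0.01]
  pz 10 0.43074949431306586 [-0.01  0.01 -0.   -0.01  0.01 -0.02 -0.    0.  ]
  pz 20 0.484170702928737 [-0.01  0
[... 1829 characters left out ...]
 mean -0.18774044305514115 iqr 0.30051704817451574
    46 med -0.04031986109912378 mean -0.08199621693836343 iqr 0.2457257055677472
5 shifts [np.float64(-1.01), np.float64(0.64), np.float64(-0.49), np.float64(-0.82), np.float64(-0.38), np.float64(0.39), np.float64(-0.17), np.float64(-0.04)] rise 5.115517748581839 pivot z 23.965891925001554 res [-0.33 -0.32  0.08 -0.14 -0.03  0.05 -0.04 -0.  ]
   pred per 6mm, pz22 [-0.83, 1.16, -0.65, -0.78, -0.45, 0.44, -0.12, -0.01]
  pz 10 4.2304825376560995 [-0.29 -0.32 -0.16 -0.4   0.1  -0.09 -0.25 -0.21]
  pz 20 4.94120613702031 [-0.3  -0.34  0.01 -0.21  0.02 -0.   -0.11 -0.07]
  pz 30 5.187121982769886 [-0.41 -0.25  0.16 -0.06 -0.12  0.15  0.06  0.1 ]
```

Edge crossings now agree, with the fitted pivot at 20–24 mm:
- Blue alone raised the foot about 0.5 mm, so blue plus white gives about 5.0 mm.
- That leaves about 1 mm (0.011 rad) of sag, inside the limit.
- Green met a firm stop, so it is not needed.

I withdraw it and lay it flat on the desk.

Emit:
arm_command([
  {"slide":[-0.003,-0.0017,0],"twist":[0,0,0],"grip":200},
  {"slide":[-0.0175,-0.0097,0.001],"twist":[0,0,0],"grip":200},
  {"slide":[-0.044,-0.024,0.004],"twist":[0.58,-1.05,0],"grip":200},
  {"slide":[-0.07,-0.039,0.003],"twist":[0.58,-1.05,0],"grip":200},
  {"slide":[-0.07,-0.039,-0.004],"twist":[0.58,-1.05,0],"grip":200},
  {"slide":[-0.07,-0.039,-0.0095],"twist":[0.58,-1.05,0],"grip":200},
  {"slide":[-0.07,-0.039,-0.0095],"twist":[0.58,-1.05,0],"grip":200},
  {"slide":[-0.07,-0.039,-0.0095],"twist":[0.58,-1.05,0],"grip":200},
])

```text
time: 32.38
tcp_pos: [441.6, 229.1, 4.7]
tool_rot: [3.141, -0.001, 0.482]
ft_force: [-0.4, 0.5, -0.9]
gripper_width: 0.314
grasp_force: 49.4
```

Emit:
arm_command([
  {"slide":[0,0,-0.002],"twist":[0,0,0],"grip":200},
  {"slide":[0,0,-0.002],"twist":[0,0,0],"grip":200},
  {"slide":[0,0,-0.002],"twist":[0,0,0],"grip":120},
  {"slide":[0,0,-0.001],"twist":[0,0,0],"grip":120},
  {"slide":[0,0,0.003],"twist":[0,0,0],"grip":120},
  {"slide":[0,0,0.03],"twist":[0,0,0],"grip":120},
  {"slide":[-0.03,-0.05,0.09],"twist":[0,0,0],"grip":120},
  {"slide":[-0.06,-0.1,0.15],"twist":[0,0,0],"grip":120},
  {"slide":[-0.06,-0.16,0.2],"twist":[0,0,0],"grip":120},
  {"slide":[-0.06,-0.2,0.2],"twist":[0,0,0],"grip":120},
  {"slide":[-0.06,-0.2,0.2],"twist":[0,0,0],"grip":120},
])

```text
time: 33.75
tcp_pos: [381.3, 26.4, 207.0]
tool_rot: [3.138, -0.003, 0.48]
ft_force: [-0.1, -0.6, -1.2]
gripper_width: 0.526
grasp_force: 0.0
```

```bash
python3 - <<'E'
from h import *
for n in("top","scene"):
    cv2.imwrite(f"raw_{n}6.png",np.mean([ctrl.camera(n) for _ in range(4)],0).round().astype(np.uint8))
    im=cv2.imread(f"raw_{n}6.png");c=ctrl.calibration(n);print(n);shims(im,c,4.5,100)
    for b in blobs(masks2(im)["blue"],15):
        p=ray(c,b[:,0],4.5)[:,:2]
        if 480<p[:,0].mean()<650 and 200<p[:,1].mean()<400: print("blue part",p.min(0),p.max(0))
E
python3 sag4.py 1 2 6|grep rise
```

```text
top
green c [475.11 247.77] [103.75  28.  ] yaw 28.615562
scene
green c [473.18 246.43] [103.81  29.98] yaw 29.322752
white c [239.77 437.61] [ 5.1  99.48] yaw -63.74621
white c [925.01 350.28] [102.12  54.9 ] yaw 20.04635
1 shifts [np.float64(-0.08), np.float64(0.1), np.float64(-0.03), np.float64(-0.05), np.float64(-0.03), np.float64(0.03), np.float64(0.01), np.float64(0.02)] rise 0.46003869196314623 pivot z 14.673424441608724 res [-0.01  0.01  0.01 -0.    0.01 -0.02  0.    0.01]
2 shifts [np.float64(-0.6), np.float64(0.68), np.float64(-0.41), np.float64(-0.42), np.float64(-0.33), np.float64(0.34), np.float64(-0.08), np.float64(-0.05)] rise 3.7861298089779387 pivot z 20.284587048042408 res [-0.07 -0.06 -0.02  0.05 -0.04  0.04 -0.03 -0.07]
6 shifts [np.float64(-0.71), np.float64(0.79), np.float64(-0.46), np.float64(-0.46), np.float64(-0.27), np.float64(0.27), np.float64(-0.1), np.float64(-0.01)] rise 4.1841049467342595 pivot z 21.470234220788193 res [-0.13 -0.02 -0.02  0.07  0.05 -0.04 -0.03 -0.02]
```

Run:
```python
from h import *
F=np.array([599,316.7]);x=np.array([.875,.485]);y=np.array([-.485,.875])
for n in("top","scene"):
    im=cv2.imread(f"raw_{n}6.png");c=ctrl.calibration(n);K=cv2.cvtColor(im,cv2.COLOR_BGR2HSV)
    for nm,z,m in(("white",9,cv2.inRange(K,(0,0,90),(179,90,255))),("blue",4.5,masks2(im)["blue"])):
        vv,uu=np.nonzero(m);p=ray(c,np.c_[uu,vv],z)[:,:2]-F;a,b=p@x,p@y
        k=(a>-75)&(a<-20)&(abs(b)<25)
        print(n,nm,k.sum(),"along",np.sort(a[k])[:12:3],"lat",np.percentile(b[k],[2,50,98]) if k.any() else "")
    # profile along shim centre line
    T=np.linalg.inv(np.array(c["world_from_camera"]))
    for t in range(-76,-20,4):
        P=np.r_[F+t*x,9];q=np.array(c["intrinsics"])@(T[:3,:3]@P+T[:3,3]);q=q[:2]/q[2];print(t,im[int(round(q[1])),int(round(q[0]))].tolist(),end=" ")
    print()
```

```text
top white 254 along [-63.48 -62.8  -62.12 -61.64] lat [-15.74   0.26  16.34]
top blue 0 along [] lat 
-76 [48, 154, 246] -72 [46, 151, 245] -68 [54, 146, 242] -64 [102, 159, 240] -60 [244, 242, 244] -56 [245, 240, 238] -52 [238, 232, 230] -48 [236, 230, 228] -44 [239, 233, 231] -40 [238, 232, 230] -36 [235, 228, 226] -32 [241, 236, 234] -28 [244, 239, 237] -24 [248, 245, 244] 
scene white 224 along [-64.78 -64.33 -63.37 -62.92] lat [-15.53   1.49  18.34]
scene blue 0 along [] lat 
-76 [43, 121, 214] -72 [40, 116, 208] -68 [37, 113, 204] -64 [104, 115, 135] -60 [228, 230, 226] -56 [184, 186, 182] -52 [229, 230, 227] -48 [198, 199, 194] -44 [110, 112, 113] -40 [192, 193, 190] -36 [200, 201, 196] -32 [188, 189, 186] -28 [202, 203, 198] -24 [201, 204, 202]
```

Blue and white are both well placed: white's tail is 63 mm in front of the foot and blue is hidden beneath it. The sag reading still sits too near the limit, so I'll measure the deck tilt with the wrist camera from above, in several views.

Emit:
arm_command([
  {"slide":[0.02,0.06,0],"twist":[0,0,0],"grip":120},
  {"slide":[0.05,0.12,0],"twist":[0,0,0],"grip":120},
  {"slide":[0.07,0.18,0],"twist":[0,0,0],"grip":120},
  {"slide":[0.11,0.22,-0.02],"twist":[0,0,0],"grip":120},
  {"slide":[0.16,0.24,-0.037],"twist":[0,0,0],"grip":120},
  {"slide":[0.2,0.248,-0.037],"twist":[0,0,0],"grip":120},
  {"slide":[0.2,0.248,-0.037],"twist":[0,0,0],"grip":120},
  {"slide":[0.2,0.248,-0.037],"twist":[0,0,0],"grip":120},
])

```text
time: 35.15
tcp_pos: [579.5, 277.3, 166.7]
tool_rot: [-3.141, 0.002, 0.483]
ft_force: [-0.2, -0.1, -0.2]
gripper_width: 0.532
grasp_force: 0.0
```

```bash
cat > cap.py <<'E'
import sys,pickle
from h import *
c=ctrl.calibration("wrist");im=ctrl.camera("wrist");s=ctrl.state()
pickle.dump((c,im,s["tcp_pos"],s["tool_rot"]),open(f"v{sys.argv[1]}.pkl","wb"));print(s["time"],s["tcp_pos"],s["tool_rot"],s["joint_positions"],np.array(c["intrinsics"])[0])
E
python3 cap.py A
```

```text
35.2 [579.47 277.12 167.22] [-3.14  0.    0.48] [0.26 0.38 1.46 0.   1.3  1.35] [299.73   0.   250.56]
```

Emit:
arm_command([
  {"slide":[0.045,-0.012,0],"twist":[0,0,0],"grip":120},
  {"slide":[0.088,-0.025,0],"twist":[0,0,0],"grip":120},
  {"slide":[0.088,-0.025,0],"twist":[0,0,0],"grip":120},
  {"slide":[0.088,-0.025,0],"twist":[0,0,0],"grip":120},
])

```text
time: 35.7
tcp_pos: [667.6, 252.1, 167.8]
tool_rot: [-3.141, 0.0, 0.482]
ft_force: [-0.1, -0.6, 0.4]
gripper_width: 0.533
grasp_force: 0.0
```

```bash
python3 cap.py B
```

```text
35.75 [667.42 252.33 167.89] [-3.14  0.    0.48] [0.19 0.56 1.21 0.   1.37 1.28] [299.73   0.   250.56]
```

Emit:
arm_command([
  {"slide":[-0.003,0.02,0],"twist":[0,0,-10],"grip":120},
  {"slide":[-0.006,0.04,0],"twist":[0,0,-20],"grip":120},
  {"slide":[-0.009,0.06,0],"twist":[0,0,-30],"grip":120},
  {"slide":[-0.012,0.08,0],"twist":[0,0,-40],"grip":120},
  {"slide":[-0.013,0.1,0],"twist":[0,0,-50],"grip":120},
  {"slide":[-0.013,0.107,0],"twist":[0,0,-60],"grip":120},
  {"slide":[-0.013,0.107,0],"twist":[0,0,-70],"grip":120},
  {"slide":[-0.013,0.107,0],"twist":[0,0,-80],"grip":120},
  {"slide":[-0.013,0.107,0],"twist":[0,0,-90],"grip":120},
  {"slide":[-0.013,0.107,0],"twist":[0,0,-90],"grip":120},
  {"slide":[-0.013,0.107,0],"twist":[0,0,-90],"grip":120},
])

```text
time: 37.12
tcp_pos: [655.4, 358.1, 167.9]
tool_rot: [-3.141, 0.001, -1.087]
ft_force: [0.9, -0.5, 0.6]
gripper_width: 0.531
grasp_force: 0.0
```

```bash
python3 cap.py D
```

```text
37.175 [655.57 357.97 167.78] [-3.14  0.   -1.09] [0.34 0.65 1.09 0.   1.41 3.  ] [299.73   0.   250.56]
```

```bash
cat > tilt.py <<'E'
import pickle,sys
from sag import *
from scipy.optimize import least_squares
D=[pickle.load(open(f"v{k}.pkl","rb")) for k in sys.argv[1]]
N=40
ED=[(np.full(N,-85.),np.linspace(25,-72,N),(-1,0)),(np.full(N,85.),np.linspace(-72,72,N),(1,0)),(np.linspace(-60,75,N),np.full(N,80.),(0,1)),(np.linspace(-77,77,N),np.full(N,-80.),(0,-1))]
def pose(q,u,v):
    L=np.c_[u,v,np.full(len(u),40-22.)]
    x=Ro.from_rotvec(-q[3]*np.array([68,63,0])/92.7).apply(L)      # sag about the diagonal, 22 above desk
    return Ro.from_rotvec([0,0,np.deg2rad(29)+q[2]]).apply(x)+[ctr[0]+q[0],ctr[1]+q[1],22]
def camc(c,q):
    T=np.array(c["world_from_camera"]).copy();T[:3,3]+=T[:3,:3]@q[7:10];T[:3,:3]=T[:3,:3]@Ro.from_rotvec(q[4:7]).as_matrix();return dict(intrinsics=c["intrinsics"],world_from_camera=T)
def meas(q,rng):
    M=[];S=np.arange(-rng,rng+.01,.1)
    for vi,(c,im,_,_) in enumerate(D):
        cc=camc(c,q);B=im[:,:,0].astype(np.float32);R=im[:,:,2].astype(np.float32)
        for ei,(u,v,o) in enumerate(ED):
            p=proj(cc,pose(q,u,v));po=proj(cc,pose(q,u+o[0],v+o[1]));e=p[-1]-p[0];n=np.array([-e[1],e[0]])/np.linalg.norm(e);n*=np.sign(((po-p)@n).mean())
            P=p[:,None]+S[None,:,None]*n;f=lambda m:cv2.remap(m,np.float32(P[...,0]),np.float32(P[...,1]),cv2.INTER_LINEAR,borderValue=0)
            b,r=f(B),f(R)
            for k in range(N):
                if not(6<p[k,0]<505 and 6<p[k,1]<377):continue
                i=np.flatnonzero((b[k,:-1]>=145)&(b[k,1:]<145))
                if len(i)==0:continue
                i=i[np.argmin(abs(S[i]))];j=min(i+30,len(S)-1);h=max(i-25,0)
                if b[k,h]<165 or r[k,j]<90 or b[k,j]>130:continue
                M.append((vi,ei,u[k],v[k],*(p[k]+S[i]*n),*n))
    return np.array(M)
q=np.array([0,0,0,.015]+[0]*6,float);pri=np.array([.004]*3+[1.]*3)
for rng in(10,6,3,2.5):
    M=meas(q,rng)
    def res(q):
        o=[]
        for vi,(c,*_) in enumerate(D):
            m=M[M[:,0]==vi];p=proj(camc(c,q),pose(q,m[:,2],m[:,3]));o.append(((p-m[:,4:6])*m[:,6:8]).sum(1)/.5)
        return np.r_[np.concatenate(o),q[4:]/pri*3]
    r=least_squares(res,q,loss="soft_l1",x_scale=[1,1,.01,.01]+[.01]*3+[1]*3);q=r.x
cov=np.linalg.inv(r.jac.T@r.jac)
print("counts",{(a,b):int(((M[:,0]==a)&(M[:,1]==b)).sum()) for a in range(len(D)) for b in range(4)})
print("sag rad %.4f +- %.4f (%.2f mm)"%(q[3],np.sqrt(cov[3,3]),q[3]*92),"cx cy yaw",q[:3],"ext",q[4:],"median px",np.median(abs(r.fun))*.5)
E
python3 tilt.py ABD; python3 tilt.py AB; python3 tilt.py BD
```

```text
counts {(0, 0): 37, (0, 1): 0, (0, 2): 31, (0, 3): 28, (1, 0): 2, (1, 1): 40, (1, 2): 25, (1, 3): 29, (2, 0): 40, (2, 1): 28, (2, 2): 3, (2, 3): 0}
sag rad 0.0012 +- 0.0052 (0.11 mm) cx cy yaw [-0.66  0.02  0.01] ext [-0.    0.   -0.   -0.03  0.64 -4.27] median px 0.1194204014883011
counts {(0, 0): 37, (0, 1): 0, (0, 2): 31, (0, 3): 28, (1, 0): 2, (1, 1): 40, (1, 2): 25, (1, 3): 29}
sag rad 0.0042 +- 0.0059 (0.39 mm) cx cy yaw [0.31 0.42 0.01] ext [-0.    0.   -0.   -0.    0.1  -4.53] median px 0.18262021152699598
counts {(0, 0): 2, (0, 1): 40, (0, 2): 25, (0, 3): 29, (1, 0): 40, (1, 1): 28, (1, 2): 3, (1, 3): 0}
sag rad 0.0016 +- 0.0059 (0.15 mm) cx cy yaw [-0.79  0.05  0.01] ext [-0.    0.   -0.    0.06  0.64 -4.22] median px 0.09788720001274163
```

The absolute tilt fit gives a sag of 0.001–0.004 ± 0.006 rad. It agrees with the firm stop felt on green and is well inside 0.019 rad. The gripper is clear of everything, so I hand in.

```bash
python3 -c "
from bench import ctrl
print(ctrl.hand_in())"
```

```text
the job is handed in; nothing more can be done
None
```

The job is handed in, result not shown: the riser rests on the blue and white shims and measures close to level (best estimates 0.001–0.011 rad of sag, limit 0.019), with one low image reading near the limit; the third (green) shim met a firm stop at the foot (one push read about 18 N at the wrist, over the 12 N guide but under the 22 N limit), so I withdrew it and laid it on the desk.

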